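# Unhook the long clamp arm and stand it in the jig base

### The arm

A 7-joint arm with a two-finger parallel gripper is mounted at the origin on the work surface. World frame = base frame: x ahead of the robot, y to its left, z up, the work surface at z = 0. Lengths are in m, angles in rad, forces in N, time in s.
With the tool pointing down it reaches from about 0.35 to 0.9 m from the base axis. Payload 8.1 kg.
Tool frame: the origin (TCP) lies on the centre line of the jaws, within the pads' length; the fingertips stand 14 mm ahead of it and the grasp point (between the pads) lies 5 mm behind it (arm.tip_reach is the distance from the TCP to the fingertips, in m); z points along the fingers, y is the direction in which the jaws open and shut (so a half turn about z gives the same grasp; the last joint's range is limited). The gripper opens to 92 mm and grips with 3 to 60 N. Pads are 19 mm wide; open, the fingers measure 130 mm over their backs; the gripper's body (75 mm by 190 mm) begins 47 mm behind the grasp point.
Start: joints at [1.207, 0.434, 0.025, 1.573, -0.012, 1.134, -0.075], TCP at [0.161, -0.604, 0.205] pointing down, gripper open.
Joint ranges: [-2.62, 2.62], [-0.44, 2.09], [-1.27, 1.32], [0.08, 2.57], [-1.32, 4.46], [0.12, 2], [-2.74, 2.74]. Speed limits (rad/s): [2.22, 2.22, 3.01, 3.01, 3.14, 3.14, 3.14].

### API

Orientations are given as a rotation vector (axis times angle).
In Python, from cell import sensors, vision, arm, nets gives the robot as it stands.
- The arm moves only by the shell command python3 -m handwheel 'ROWS' [FORCE]. ROWS is JSON, a list of rows, each an object of numbers: "tx", "ty", "tz": the shift along the tool's x, y, z in cm; "wx", "wy", "wz": the turn, a rotation vector about the tool's x, y, z in degrees; "claw": the opening, from 0 (shut) to 1 (fully open). A call has 1 to 12 rows; each row is the pose to reach, as a shift and turn from the pose commanded when the call began, along the tool's axes at that moment; what a row does not reach only later rows make up. A row lasts 1/12 s, in which the tool goes at most 41.7 mm and 7.16 degrees, less where a joint would pass 70% of its speed; a pose out of reach is approached as far as the arm can. A call with a gripper value outside its range is refused whole. The fingers move at their own pace and stop on an object; FORCE is the grip in N (left out, the last holds). Time passes only in rows, so rows that repeat a pose let the fingers close. It gives the time, the measured TCP pose, the force and the opening at its end, in the units of the state.
- sensors.observe(): the state, without advancing time (a new reading comes with each control period).
- vision.get_image(name): name is "scene" or "top" or "wrist"; returns (picture, depth): 400x640x3 uint8, blue, green, red; 400x640 float32, m along the optical axis (not along the pixel's ray), 0 where there is no reading.
- vision.camera_model(name): a dict with "K" (3x3 intrinsics, pixels), "k1" (the pictures are not rectified: a ray, as slopes to the right and down, at radius r is drawn at 1 + k1 r^2 times it, then the intrinsics apply), "xyz" and "attitude" of the camera in the world; the wrist camera has in their place "hand_eye" (4x4, takes a point from camera to tool coordinates, whose origin is the TCP and whose axes are the flange's). Camera axes: x right, y down, z forward; pixel columns grow to the right and rows downward; lengths in m; the calibration is good to about 2 mm. A picture is of the moment at which its call begins: read the wrist's pose just before it. camera_model takes no time and is no camera call.
- arm.sign_off(): hands the job in, once; it reports no verdict.
Trained networks look in the newest picture that a camera, given by its name, has taken for a name from the list of things; names that differ only in an ending like _2 or _b are one class to them, and where a whole thing is asked for, a point or a joint stands for the part that bears it (a point fixed in the world has none). Each returns a list of dicts, best first, with "score" (0 to 1); they miss things now and then, are a little off and sometimes report something else, mostly with a low value. They report only what shows in the picture. A call takes as long as a camera call. They do not tell look-alikes from the thing itself.
- nets.cut_out(label, camera): "region" (400x640 bool, what is visible of it) and "uv" ([column, row] in pixels, amid what is visible of it).
The state is a dict: "clock": time; "joints": joint angles; "dq": joint speeds; "joint_efforts": joint torques, N m; "position": TCP position; "ee_rot": TCP orientation; "force": force on the tool from outside, world axes, zero at the start; "ft_torque": the same for the moment, N m; "width": opening from 0.0 (shut) to 1.0 (fully open).
Only numpy, scipy, OpenCV 4.12 (cv2) and the standard library are available. Lean on these libraries where they do the work, as an engineer would, in place of code of your own. Each camera call takes 0.05 s, during which the arm holds its last target.

### The job

Two bare aluminium clamp arms hang on barbed hooks. Take the longer one off its hook by raising it, tilting it and backing it over the barb without forcing it, then stand it foot down, fully home and upright in the slot of the jig base and let go. Leave the shorter arm hanging where it is and do not disturb the other things on the bench.

Things in the scene. Friction and masses are not known exactly. Their poses are not given: they have to be found in the camera images.
- long_arm: Longer clamp arm: bare aluminium flat bar 177 mm long (its z, up as it hangs), 10 thick (x), 44 wide (y). Origin: centre of the foot's underside. Lowest 8 mm tapers to 40 x 7; solid tail to 95 mm; window; shoulder 112-120 mm; then a tang 24 wide to 177 mm, the place to grip. Hangs by its window on the level part of the hook. 0.12 to 0.24 kg; friction varies.
- long_arm_window (a point): Centre of the long arm's rectangular window, which goes through the thickness: 22 mm wide (y), 17 mm high (z, 95 to 112 mm above the foot). Axes as the arm's. As it hangs, the window's top edge rests on the hook.
- short_arm: Shorter clamp arm, to be left hanging. Same shape but 132 mm long: tail to 50 mm, window 50-67 mm, tang up to 132 mm above its foot. Origin and axes as the long arm's. About 0.12 kg.
- stand_long: Fixed stand with the long arm. Origin on the bench; x level along the hook, away from the post; z up. Base 100 x 100 x 16 mm (x -80 to 20); post 20 x 30 mm, 184 high, at x = -45. Hook: 8 mm round bar, axis 180 mm above the bench, level from the post to x = 50 mm, then bent to rise at 40 degrees for 30 mm to a round tip.
- stand_short: The same fixed stand with the same barbed hook, carrying the short arm; same frame.
- stand_long_bend (a point): The hook's bend on the bar's axis: x = 50, height 180 mm; axes as the stand's. Upright, the arm's window jams beyond here. Raised so that the bar runs low in the window, and leaned 25 to 45 degrees, top towards the post and foot swung outward past the tip, it slides off along the rise.
- stand_long_tip (a point): Centre of the hook's tip, bar axis, at x = 73, height 199 mm; axes as the stand's. On its upper side a barb points back 10 mm towards the post, standing up to 4.5 mm off the bar's surface: bar and barb measure 12.5 mm across, square to the rise.
- jig_base: Fixed aluminium plate 150 (x) x 110 (y) x 12 mm, origin under its centre, z up. In its middle a steel socket, 45 x 76 mm outside, with one upright slot that takes the long arm's foot (its thickness along x, either way round). A stud 22 mm across, 48 mm high, stands at x = 53, y = 28 mm.
- slot_mouth (a point): Centre of the slot's mouth, 42 mm above the bench: 12.4 mm (x) by 46.4 mm (y), square edged, 30 mm deep; axes as the jig base's.
- slot_floor (a point): Centre of the slot's flat floor, 12 mm above the bench; axes as the jig base's.
- screwdriver: Bystander: loose screwdriver, 190 mm, lying along its x beyond the jig base.
- brass_barrel: Bystander: loose brass barrel standing upright, 38 mm across, 48 mm high; origin under its centre.
- black_knob: Bystander: loose black knob, 40 mm across, 34 mm high; origin under its centre.
Not all that is in view belongs to the job. Leave any green or orange look-alike of the short_arm alone.

How it is judged:
By the outcome, as a careful person would: the job done as asked, in the order asked, and still so for the second after the job is handed in, with the robot touching nothing.
It also fails if it takes over 51 s, if anything falls off the work surface, if the arm or the gripper's body presses on something with over 40 N, if the wrist force passes 120 N, or if a joint passes its speed limit or range.

## Working session

There is one attempt and no reset: what is moved stays moved. The work goes in short steps, Python scripts to look and compute and a shell command to move; the robot and the scene stay as the last step left them, time stands still between calls to the robot, and variables do not carry over. Pictures are saved under pics/ and viewed, and the job is handed in when it is done.

```bash
ls; mkdir -p pics; cat > h.py <<'E'
import numpy as np, cv2
from scipy.spatial.transform import Rotation as R
from cell import sensors, vision, arm, nets
def cam(name, st=None):
    m=vision.camera_model(name); K=np.array(m["K"])
    if "hand_eye" in m:
        H=np.array(m["hand_eye"]); T=np.eye(4); T[:3,:3]=R.from_rotvec(st["ee_rot"]).as_matrix(); T[:3,3]=st["position"]
        return K,m["k1"],T@H
    T=np.eye(4); T[:3,3]=m["xyz"]; a=np.array(m["attitude"])
    T[:3,:3]=a if a.shape==(3,3) else R.from_rotvec(a).as_matrix()
    return K,m["k1"],T
def unproj(K,k1,T,u,v,d):
    u=np.asarray(u,float);v=np.asarray(v,float)
    x=(u-K[0,2])/K[0,0]; y=(v-K[1,2])/K[1,1]; a,b=x.copy(),y.copy()
    for _ in range(15):
        s=1+k1*(a*a+b*b); a=x/s;b=y/s
    P=np.stack([a*d,b*d,d*np.ones_like(a)],-1)
    return P@T[:3,:3].T+T[:3,3]
def proj(K,k1,T,P):
    q=(np.asarray(P)-T[:3,3])@T[:3,:3]; a=q[...,0]/q[...,2]; b=q[...,1]/q[...,2]; s=1+k1*(a*a+b*b)
    return np.stack([K[0,0]*a*s+K[0,2],K[1,1]*b*s+K[1,2]],-1)
E
python3 - <<'E'
from h import *
st=sensors.observe(); print(st)
for n in ("scene","top","wrist"):
    print(n, vision.camera_model(n))
    im,d=vision.get_image(n); cv2.imwrite(f"pics/{n}0.png",im); np.savez(f"{n}0.npz",im=im,d=d)
print(sensors.observe()["clock"])
E
```

```text
pics
{'clock': 0.0, 'joints': array([ 1.20738633,  0.43521756,  0.0249825 ,  1.57411449, -0.0116216 ,
        1.13399219, -0.07507086]), 'dq': array([-0.00206603,  0.00153917,  0.00088206,  0.00157369,  0.00055506,
        0.00035722, -0.00073952]), 'joint_efforts': array([-5.39744578e-04, -6.67842722e+01,  9.84083824e-01, -3.14460039e+01,
       -6.08883868e-02,  4.29487566e-02,  1.55081361e-04]), 'position': array([ 0.16096443, -0.60334333,  0.20454175]), 'ee_rot': array([-3.11339245e+00, -4.08226257e-01,  5.22425000e-04]), 'force': array([ 0.56277465,  0.31827197, -0.28671345]), 'ft_torque': array([-0.03231782,  0.00310919, -0.03208429]), 'width': 1.000304795474096}
scene {'K': array([[462.44254945,   0.        , 318.02198875],
       [  0.        , 462.44254945, 187.62676238],
       [  0.        ,   0.        ,   1.        ]]), 'k1': -0.014808060855267995, 'xyz': array([ 1.28974433, -0.0498995 ,  0.72784327]), 'attitude': array([-1.65369383, -1.71028024,  0.80398225])}
top {'K': array([[373.71196575,   0.        , 320.98518998],
       [  0.        , 373.71196575, 203.24846259],
       [  0.        ,   0.        ,   1.        ]]), 'k1': -0.031477289582260794, 'xyz': array([ 0.43453281, -0.03531746,  0.91243212]), 'attitude': array([-2.11280817,  2.14045476, -0.23219706])}
wrist {'K': array([[336.21450788,   0.        , 322.77788702],
       [  0.        , 336.21450788, 203.29909062],
       [  0.        ,   0.        ,   1.        ]]), 'k1': -0.06457735827384731, 'hand_eye': array([[-1.05540191e-03, -9.66651058e-01, -2.56094940e-01,
         6.95353684e-02],
       [ 9.99999366e-01, -1.12049821e-03,  1.08278356e-04,
         6.44948150e-04],
       [-3.91621310e-04, -2.56094663e-01,  9.66651628e-01,
        -1.78994368e-01],
       [ 0.00000000e+00,  0.00000000e+00,  0.00000000e+00,
         1.00000000e+00]])}
0.15
```

View pics/scene0.png

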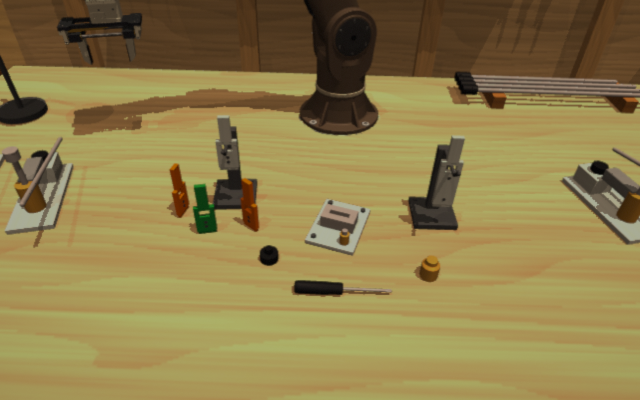

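View pics/top0.png

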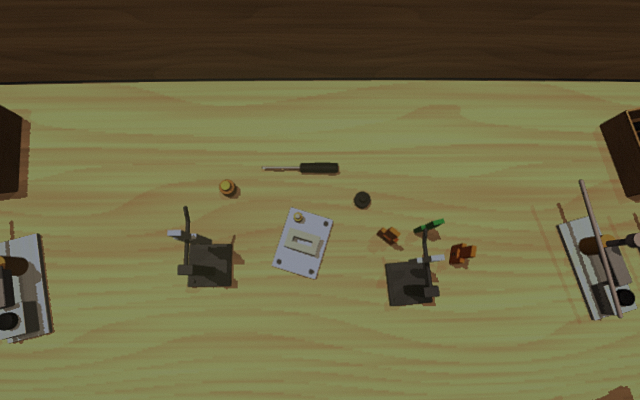

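The scene shows the long arm on the right stand at about (447,185) and the short one on the left at (228,150). In the top view the long stand is at (205,262), the jig at (303,243).

```bash
python3 - <<'E'
from h import *
s=np.load("scene0.npz"); t=np.load("top0.npz")
a=cv2.resize(s["im"][120:270,300:500],(800,600),interpolation=cv2.INTER_CUBIC); cv2.imwrite("pics/c1.png",a)
a=cv2.resize(t["im"][170:320,150:350],(800,600),interpolation=cv2.INTER_CUBIC); cv2.imwrite("pics/c2.png",a)
for n,lab in (("scene","long_arm"),("top","long_arm"),("top","jig_base"),("top","stand_long"),("top","short_arm")):
    z=s if n=="scene" else t
    K,k1,T=cam(n)
    for r in nets.cut_out(lab,n)[:3]:
        m=r["region"]; v,u=np.nonzero(m&(z["d"]>0)); P=unproj(K,k1,T,u,v,z["d"][v,u])
        print(n,lab,r["score"],np.round(r["uv"]),m.sum(),np.round(np.percentile(P,[2,50,98],axis=0),3).tolist())
E
```

```text
scene long_arm 0.59 [451. 176.] 1358 [[0.349, 0.192, 0.003], [0.52, 0.212, 0.153], [0.524, 0.294, 0.25]]
scene long_arm 0.51 [229. 188.] 1048 [[0.379, -0.304, 0.008], [0.421, -0.263, 0.019], [0.512, -0.213, 0.189]]
top long_arm 0.75 [194. 237.] 354 [[0.511, 0.191, 0.082], [0.513, 0.202, 0.19], [0.521, 0.228, 0.249]]
top jig_base 0.74 [302. 242.] 2742 [[0.445, -0.069, 0.008], [0.517, -0.008, 0.012], [0.593, 0.051, 0.043]]
top jig_base 0.74 [192. 236.] 354 [[0.511, 0.191, 0.082], [0.513, 0.202, 0.19], [0.521, 0.229, 0.248]]
top jig_base 0.16 [429. 262.] 195 [[0.46, -0.266, 0.137], [0.465, -0.244, 0.216], [0.469, -0.233, 0.25]]
top stand_long 0.6 [206. 264.] 2197 [[0.422, 0.162, -0.001], [0.47, 0.208, 0.016], [0.563, 0.267, 0.189]]
top short_arm 0.87 [462. 252.] 422 [[0.465, -0.426, -0.0], [0.485, -0.369, 0.072], [0.506, -0.363, 0.133]]
top short_arm 0.64 [388. 238.] 274 [[0.512, -0.221, -0.0], [0.527, -0.202, 0.074], [0.545, -0.187, 0.133]]
top short_arm 0.55 [431. 228.] 199 [[0.537, -0.341, -0.001], [0.545, -0.292, 0.088], [0.567, -0.276, 0.141]]
```

View pics/c1.png

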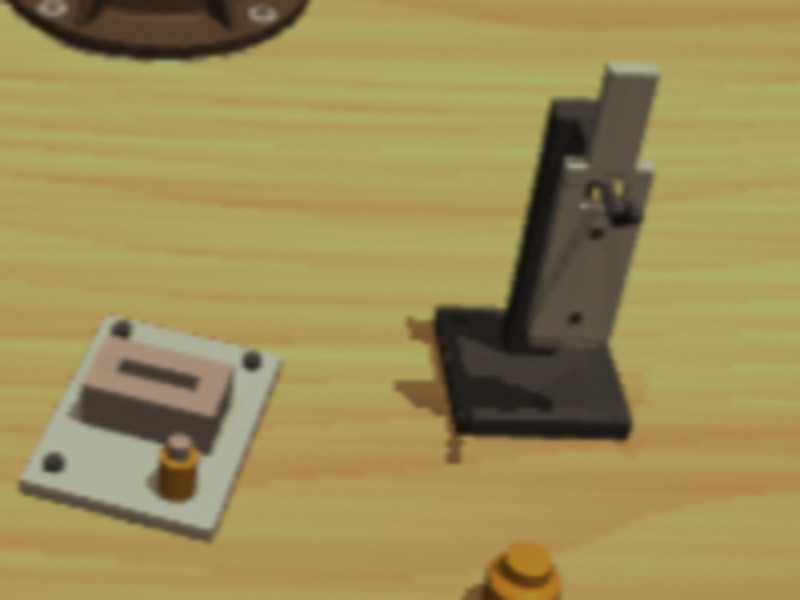

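View pics/c2.png

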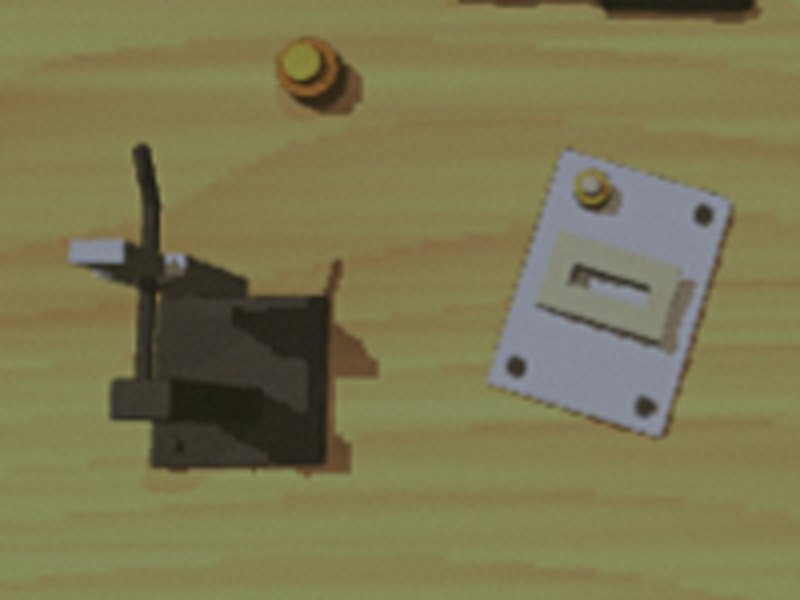

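```bash
cat > meas.py <<'E'
from h import *
def rect(P): # xy minAreaRect in mm
    (c,s,a)=cv2.minAreaRect((P[:,:2]*1000).astype(np.float32)); return np.round(c,1),np.round(s,1),round(a,1)
E
python3 - <<'E'
from meas import *
t=np.load("top0.npz"); d=t["d"]; K,k1,T=cam("top")
v,u=np.nonzero(d>0); P=unproj(K,k1,T,u,v,d[v,u])
box=lambda a:(P[:,0]>a[0])&(P[:,0]<a[1])&(P[:,1]>a[2])&(P[:,1]<a[3])&(P[:,2]>a[4])&(P[:,2]<a[5])
for n,b in dict(jigplate=(.4,.65,-.1,.08,.006,.02),socket=(.4,.6,-.1,.08,.036,.048),jigall=(.4,.65,-.1,.08,.006,.06),standbase=(.38,.6,.12,.3,.010,.022),post=(.38,.5,.12,.3,.17,.2),hook=(.4,.6,.17,.27,.165,.205),armtop=(.45,.56,.17,.27,.235,.26),armsh=(.45,.56,.17,.27,.185,.235),bench=(.6,.7,-.1,.1,-.02,.02)).items():
    m=box(b); Q=P[m]; print(n,m.sum(),rect(Q),np.round(Q.mean(0)*1000,1),np.round(np.median(Q[:,2])*1000,1),np.round(Q.min(0)*1000),np.round(Q.max(0)*1000))
st=sensors.observe(); print(R.from_rotvec(st["ee_rot"]).as_matrix().round(3))
m=box((.42,.6,.17,.27,.165,.22)); np.set_printoptions(suppress=True); Q=P[m]*1000; Q=Q[np.argsort(Q[:,0])]; print(np.round(Q[::6],0).tolist())
E
```

```text
jigplate 2154 (array([519.4,  -7.3]), array([110. , 150.1]), 72.1) [515.4  -8.8  11.2] 11.1 [432. -81.   6.] [607.  64.  20.]
socket 557 (array([538.1, -13.5]), array([76. , 84.8]), 71.9) [523.3  -7.6  40.9] 40.8 [487. -49.  36.] [587.  33.  48.]
jigall 2771 (array([519.4,  -7.3]), array([110. , 150.1]), 72.1) [517.6  -8.4  17.6] 11.7 [432. -81.   6.] [607.  64.  51.]
standbase 1517 (array([468.7, 211.8]), array([ 98. , 101.9]), 0.6) [469.9 207.7  14.8] 14.8 [419. 161.  10.] [518. 263.  21.]
post 274 (array([471.6, 213.4]), array([54.4, 31.4]), 2.1) [462.6 211.4 181.8] 182.4 [445. 197. 170.] [499. 229. 186.]
hook 525 (array([509.3, 213.4]), array([ 44.6, 130.2]), 84.7) [493.9 209.8 183.7] 182.9 [445. 190. 165.] [575. 235. 204.]
armtop 108 (array([516.7, 213.5]), array([25.3, 10.3]), 89.5) [516.5 212.7 245.6] 246.8 [512. 201. 237.] [522. 226. 250.]
armsh 157 (array([505.1, 210.6]), array([107.3,  45.2]), 11.9) [517.9 206.7 200.5] 192.3 [451. 191. 185.] [560. 235. 235.]
bench 3115 (array([650.,  -0.]), array([ 99.9, 199.9]), 0.0) [ 6.502e+02  0.000e+00 -6.000e-01] -1.0 [ 600. -100.   -
[... 1510 characters left out ...]
0, 211.0], [513.0, 201.0, 208.0], [514.0, 202.0, 200.0], [515.0, 191.0, 191.0], [515.0, 202.0, 206.0], [517.0, 202.0, 195.0], [517.0, 199.0, 189.0], [518.0, 202.0, 200.0], [519.0, 192.0, 190.0], [519.0, 191.0, 186.0], [521.0, 193.0, 193.0], [521.0, 199.0, 190.0], [526.0, 210.0, 181.0], [528.0, 217.0, 180.0], [532.0, 213.0, 185.0], [534.0, 213.0, 181.0], [536.0, 210.0, 179.0], [540.0, 211.0, 181.0], [542.0, 210.0, 178.0], [546.0, 215.0, 183.0], [548.0, 210.0, 179.0], [551.0, 214.0, 185.0], [553.0, 216.0, 187.0], [555.0, 210.0, 186.0], [558.0, 213.0, 191.0], [560.0, 210.0, 192.0], [562.0, 209.0, 190.0], [565.0, 214.0, 199.0], [567.0, 210.0, 196.0], [570.0, 212.0, 202.0], [572.0, 211.0, 203.0]]
```

```bash
python3 -m handwheel '[{"tz":-20},{"tz":-20},{"tz":-20},{"tz":-20},{"tz":-20},{"tz":-20,"tx":25.75,"ty":-26.9,"wz":-40},{"tz":-20,"tx":25.75,"ty":-26.9,"wz":-40},{"tz":-20,"tx":25.75,"ty":-26.9,"wz":-40},{"tz":-20,"tx":25.75,"ty":-26.9,"wz":-40},{"tz":-20,"tx":25.75,"ty":-26.9,"wz":-40},{"tz":-20,"tx":25.75,"ty":-26.9,"wz":-40},{"tz":-20,"tx":25.75,"ty":-26.9,"wz":-40}]'
```

```text
invalid input
```

```bash
python3 -m handwheel '[{"tx":0,"ty":0,"tz":-4,"wx":0,"wy":0,"wz":0,"claw":1},{"tx":0,"ty":0,"tz":-8,"wx":0,"wy":0,"wz":0,"claw":1},{"tx":0,"ty":0,"tz":-12,"wx":0,"wy":0,"wz":0,"claw":1},{"tx":0,"ty":0,"tz":-16,"wx":0,"wy":0,"wz":0,"claw":1},{"tx":0,"ty":0,"tz":-20,"wx":0,"wy":0,"wz":0,"claw":1}]'
```

```text
clock: 0.82
position: [0.1609, -0.6034, 0.4076]
ee_rot: [3.115, 0.408, 0.0]
force: [0.1, -1.3, 0.9]
width: 0.999
```

```bash
python3 -m handwheel '[{"tx":25.7,"ty":-26.9,"tz":0,"wx":0,"wy":0,"wz":-40,"claw":1},{"tx":25.7,"ty":-26.9,"tz":0,"wx":0,"wy":0,"wz":-40,"claw":1},{"tx":25.7,"ty":-26.9,"tz":0,"wx":0,"wy":0,"wz":-40,"claw":1},{"tx":25.7,"ty":-26.9,"tz":0,"wx":0,"wy":0,"wz":-40,"claw":1},{"tx":25.7,"ty":-26.9,"tz":0,"wx":0,"wy":0,"wz":-40,"claw":1},{"tx":25.7,"ty":-26.9,"tz":0,"wx":0,"wy":0,"wz":-40,"claw":1},{"tx":25.7,"ty":-26.9,"tz":0,"wx":0,"wy":0,"wz":-40,"claw":1},{"tx":25.7,"ty":-26.9,"tz":0,"wx":0,"wy":0,"wz":-40,"claw":1},{"tx":25.7,"ty":-26.9,"tz":0,"wx":0,"wy":0,"wz":-40,"claw":1},{"tx":25.7,"ty":-26.9,"tz":0,"wx":0,"wy":0,"wz":-40,"claw":1}]'; cat > goto.py <<'E'
# usage: goto.py x y z jawdeg(yaw of tool y) leandeg -> rel command from current pose (tool down, lean = tool z tipped towards +x)
import sys; from h import *
x,y,z,a,l=map(float,sys.argv[1:6])
st=sensors.observe(); R0=R.from_rotvec(st["ee_rot"]).as_matrix()
a=np.radians(a); Y=np.array([np.cos(a),np.sin(a),0]); Z=np.array([0,0,-1.]); X=np.cross(Y,Z)
Rt=R.from_rotvec(np.array([0,-1,0])*np.radians(l)).as_matrix()@np.stack([X,Y,Z],1)
print("t cm",np.round(R0.T@(np.array([x,y,z])-st["position"])*100,2),"w deg",np.round(np.degrees(R.from_matrix(R0.T@Rt).as_rotvec()),2))
E
python3 goto.py .52 .05 .32 0 0; python3 -c "
from h import *;print(sensors.observe()['joints'].round(2))"
```

```text
clock: 1.65
position: [0.344, -0.2703, 0.4062]
ee_rot: [2.779, 1.464, 0.004]
force: [0.2, -0.0, 1.3]
width: 1.001
t cm [36.35 -3.62  8.7 ] w deg [  0.13  -0.11 -34.45]
[ 0.85  0.03 -0.32  1.61  0.01  1.5  -0.06]
```

```bash
python3 -m handwheel '[{"tx":36.3,"ty":-3.6,"tz":0,"wx":0,"wy":0,"wz":-34.5,"claw":1},{"tx":36.3,"ty":-3.6,"tz":0,"wx":0,"wy":0,"wz":-34.5,"claw":1},{"tx":36.3,"ty":-3.6,"tz":0,"wx":0,"wy":0,"wz":-34.5,"claw":1},{"tx":36.3,"ty":-3.6,"tz":4,"wx":0,"wy":0,"wz":-34.5,"claw":1},{"tx":36.3,"ty":-3.6,"tz":8.7,"wx":0,"wy":0,"wz":-34.5,"claw":1},{"tx":36.3,"ty":-3.6,"tz":8.7,"wx":0,"wy":0,"wz":-34.5,"claw":1},{"tx":36.3,"ty":-3.6,"tz":8.7,"wx":0,"wy":0,"wz":-34.5,"claw":1},{"tx":36.3,"ty":-3.6,"tz":8.7,"wx":0,"wy":0,"wz":-34.5,"claw":1},{"tx":36.3,"ty":-3.6,"tz":8.7,"wx":0,"wy":0,"wz":-34.5,"claw":1},{"tx":36.3,"ty":-3.6,"tz":8.7,"wx":0,"wy":0,"wz":-34.5,"claw":1},{"tx":36.3,"ty":-3.6,"tz":8.7,"wx":0,"wy":0,"wz":-34.5,"claw":1},{"tx":36.3,"ty":-3.6,"tz":8.7,"wx":0,"wy":0,"wz":-34.5,"claw":1}]'
cat > wr.py <<'E'
import sys; from h import *
n=sys.argv[1]; st=sensors.observe(); im,d=vision.get_image("wrist")
cv2.imwrite(f"pics/{n}.png",im); np.savez(f"{n}.npz",im=im,d=d,pos=st["position"],rot=st["ee_rot"]); print(st["position"],st["joints"].round(2))
E
python3 wr.py w1
```

```text
clock: 2.65
position: [0.5191, 0.0396, 0.3182]
ee_rot: [-2.231, -2.211, 0.001]
force: [0.8, 0.4, -0.3]
width: 1.0
[0.51910391 0.03962555 0.31815103] [ 0.34  0.26 -0.65  1.6   0.16  1.34 -0.35]
```

View pics/w1.png

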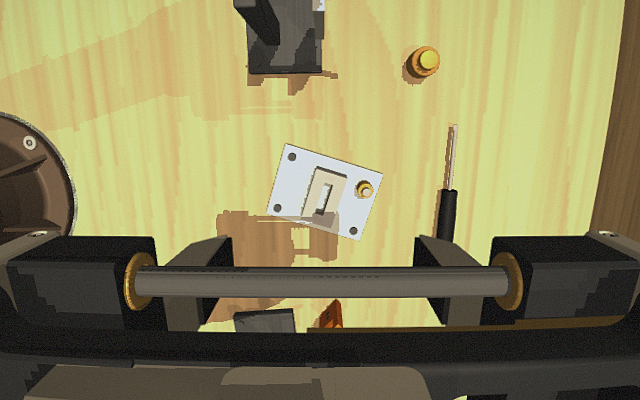

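The wrist view shows the jig at (325,190), its slot at (324,200), stud (365,188), long stand at the top (290,40).

```bash
cat > mj.py <<'E'
import sys; from meas import *
n=sys.argv[1]; w=np.load(n+".npz"); d=w["d"]; K,k1,T=cam("wrist",dict(position=w["pos"],ee_rot=w["rot"]))
v,u=np.nonzero(d>0); P=unproj(K,k1,T,u,v,d[v,u])
box=lambda a:(P[:,0]>a[0])&(P[:,0]<a[1])&(P[:,1]>a[2])&(P[:,1]<a[3])&(P[:,2]>a[4])&(P[:,2]<a[5])
m=box((.42,.62,-.1,.09,.006,.06)); print("all",rect(P[m]), np.median(P[box((.42,.62,-.1,.09,.006,.018))][:,2]))
m=box((.45,.575,-.07,.06,.036,.048)); Q=P[m]; a=np.radians(-18); c=np.array([.5194,-.0073])
q=(Q[:,:2]-c)@np.array([[np.cos(a),-np.sin(a)],[np.sin(a),np.cos(a)]])  # jig coords
k=(abs(q[:,0])<.03); q=q[k]; print("socket jig extents",np.percentile(q,[1,99],axis=0)*1000, "zmed",np.median(Q[k][:,2]))
(cc,s,ang)=cv2.minAreaRect((q*1000).astype(np.float32)); print(cc,s,ang)
# slot: pixels deeper than socket inside jig coords
qa=(P[:,:2]-c)@np.array([[np.cos(a),-np.sin(a)],[np.sin(a),np.cos(a)]])
mm=(abs(qa[:,0])<.018)&(abs(qa[:,1])<.033)&(P[:,2]<.034); uu=np.c_[u[mm],v[mm]]
mk=np.zeros((400,640),np.uint8); mk[v[mm],u[mm]]=255
# outline of the non-top region, unproject at z=0.042
cs,_=cv2.findContours(mk,cv2.RETR_EXTERNAL,cv2.CHAIN_APPROX_NONE); C=max(cs,key=cv2.contourArea)[:,0,:]
r1=unproj(K,k1,T,C[:,0],C[:,1],1.0); o=T[:3,3]; t=(.042-o[2])/(r1[:,2]-o[2]); X=o+(r1-o)*t[:,None]
print("slot",rect(X)); z=P[mm]; print(len(z),z.mean(0))
im=w["im"]; p=proj(K,k1,T,np.r_[c,.042]).astype(int); print(p)
cv2.imwrite(f"pics/{n}_jig.png",cv2.resize(im[p[1]-50:p[1]+50,p[0]-65:p[0]+65],(780,600),interpolation=cv2.INTER_CUBIC))
E
python3 mj.py w1
```

```text
all (array([520. ,  -7.1]), array([110.6, 150.4]), 72.1) 0.011694592986426111
socket jig extents [[-21.77358779 -36.74099365]
 [ 22.53259388  38.37736163]] zmed 0.041662258953704456
(0.5641269683837891, 0.37015533447265625) (45.199703216552734, 76.588134765625) 0.13572075963020325
slot (array([520. ,  -5.9]), array([44. , 11.8]), 72.1)
255 [ 0.51994518 -0.01238193  0.01480799]
[322 199]
```

View pics/w1_jig.png

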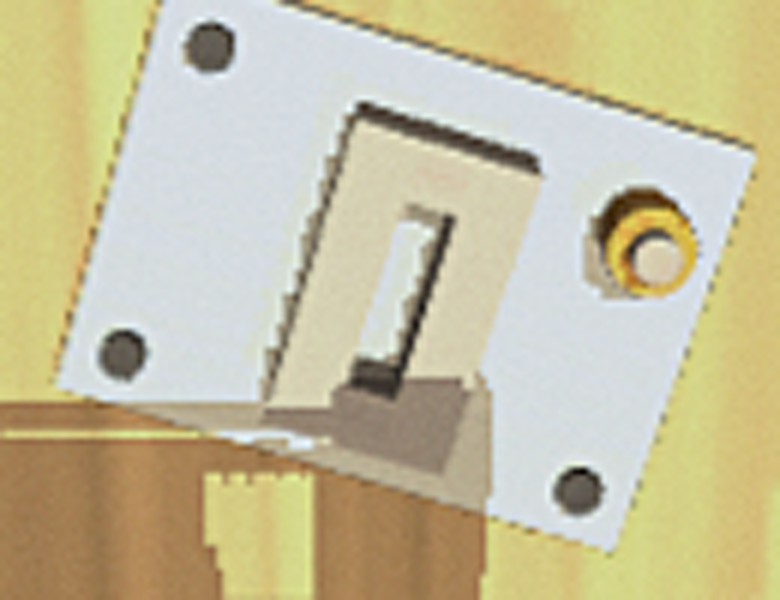

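```bash
python3 goto.py .517 .19 .32 0 0
```

```text
t cm [15.12 -0.38 -0.15] w deg [ 0.01  0.04 -0.63]
```

```bash
python3 -m handwheel '[{"tx":4,"ty":-0.3,"tz":0,"wx":0,"wy":0,"wz":0,"claw":0.5},{"tx":8,"ty":-0.3,"tz":0,"wx":0,"wy":0,"wz":0,"claw":0.5},{"tx":12,"ty":-0.3,"tz":0,"wx":0,"wy":0,"wz":0,"claw":0.5},{"tx":14.5,"ty":-0.3,"tz":0,"wx":0,"wy":0,"wz":0,"claw":0.5},{"tx":14.5,"ty":-0.3,"tz":0,"wx":0,"wy":0,"wz":0,"claw":0.5},{"tx":14.5,"ty":-0.3,"tz":0,"wx":0,"wy":0,"wz":0,"claw":0.5}]'
python3 wr.py w2
python3 - <<'E'
from meas import *
w=np.load("w2.npz"); d=w["d"]; K,k1,T=cam("wrist",dict(position=w["pos"],ee_rot=w["rot"]))
v,u=np.nonzero(d>0); P=unproj(K,k1,T,u,v,d[v,u])
box=lambda a:(P[:,0]>a[0])&(P[:,0]<a[1])&(P[:,1]>a[2])&(P[:,1]<a[3])&(P[:,2]>a[4])&(P[:,2]<a[5])
for n,b in dict(armtop=(.48,.545,.17,.26,.243,.256),armside=(.48,.545,.17,.26,.194,.256),bar=(.475,.500,.18,.24,.176,.19),bar2=(.53,.548,.18,.24,.176,.19),posttop=(.43,.475,.17,.25,.176,.19),tail=(.5,.54,.22,.26,.08,.16)).items():
    Q=P[box(b)]; 
    if len(Q)>3: print(n,len(Q),rect(Q),np.round(np.median(Q,0)*1000,1),np.round(np.percentile(Q,[1,99],axis=0)*1000,1).tolist())
p=proj(K,k1,T,[.52,.213,.2]).astype(int); print(p)
cv2.imwrite("pics/w2c.png",cv2.resize(w["im"][max(p[1]-90,0):p[1]+60,p[0]-100:p[0]+100],(800,600),interpolation=cv2.INTER_CUBIC))
E
```

```text
clock: 3.2
position: [0.5177, 0.1849, 0.3191]
ee_rot: [2.231, 2.211, 0.001]
force: [-0.0, -1.2, -0.2]
width: 0.615
[0.51766731 0.18486941 0.31908125] [ 0.08  0.32 -0.71  1.53  0.21  1.36 -0.65]
armtop 447 (array([517.3, 214.7]), array([24.3,  9.7]), 89.6) [517.6 215.6 248.6] [[512.5, 202.8, 247.0], [522.2, 226.8, 250.2]]
armside 519 (array([517.4, 214.7]), array([24.3,  9.9]), 89.4) [517.6 217.3 248.5] [[512.5, 202.8, 196.9], [522.2, 226.9, 250.2]]
bar 241 (array([487.4, 214.4]), array([ 7.8, 24.6]), 89.6) [487.5 214.8 182.7] [[475.3, 210.5, 179.7], [499.7, 218.3, 184.9]]
bar2 163 (array([539.1, 214.9]), array([ 7.5, 17.1]), 89.4) [539.1 215.1 182.9] [[530.6, 211.1, 179.0], [547.5, 218.5, 184.8]]
posttop 774 (array([459.6, 214.6]), array([30.8, 29.6]), 0.7) [456.3 215.  183.3] [[444.8, 199.9, 177.7], [474.2, 229.1, 185.1]]
tail 28 (array([517.3, 236.9]), array([9.5, 0.1]), 0.1) [517.5 236.9 131. ] [[512.7, 236.8, 105.4], [522.0, 236.9, 154.1]]
[323 160]
```

View pics/w2.png

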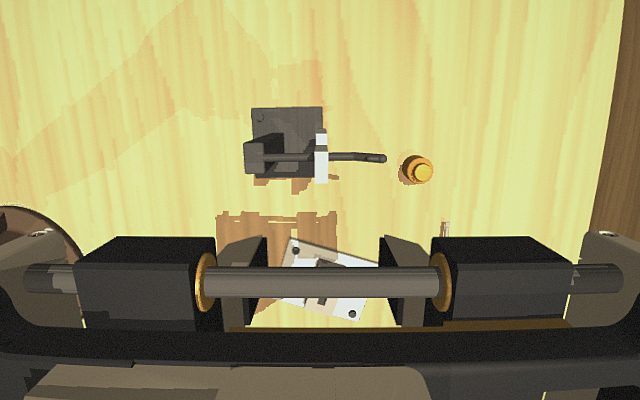

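```bash
python3 - <<'E'
from meas import *
w=np.load("w2.npz"); d=w["d"]; K,k1,T=cam("wrist",dict(position=w["pos"],ee_rot=w["rot"]))
v,u=np.nonzero(d>0); P=unproj(K,k1,T,u,v,d[v,u])*1000
Q=P[(P[:,0]>524)&(P[:,0]<600)&(abs(P[:,1]-214.7)<8)&(P[:,2]>150)&(P[:,2]<230)]
for x in range(526,582,2):
    q=Q[(Q[:,0]>=x)&(Q[:,0]<x+2)]
    if len(q): print(x+1,len(q),q[:,1].min().round(1),q[:,1].max().round(1),np.percentile(q[:,2],95).round(1))
# base of the stand
q=P[(P[:,0]>400)&(P[:,0]<540)&(P[:,1]>150)&(P[:,1]<280)&(P[:,2]>11)&(P[:,2]<20)]; print(rect(q/1000))
E
```

```text
527 16 211.3 217.9 184.0
529 16 211.3 217.8 184.2
531 16 211.2 217.8 184.3
533 15 211.2 217.9 184.4
535 16 211.3 217.8 184.4
537 18 211.2 218.4 184.7
539 23 211.2 218.5 184.2
541 21 211.1 218.6 183.6
543 18 211.1 218.5 184.5
545 18 211.0 218.4 184.1
547 18 211.1 218.6 183.8
549 21 211.1 218.6 186.2
551 23 211.3 218.6 187.7
553 15 211.7 218.1 188.9
555 19 210.8 218.1 190.8
557 26 210.7 218.5 195.7
559 22 211.1 218.5 199.9
561 24 211.5 218.6 200.5
563 20 212.2 218.7 200.2
565 20 210.8 218.1 200.8
567 21 211.0 218.4 201.8
569 24 211.4 218.6 201.9
571 21 211.4 218.6 202.9
573 18 211.6 218.5 203.0
575 9 212.5 217.7 202.0
(array([469.1, 214.6]), array([100.6,  99.1]), 89.9)
```

```bash
cat > plan.py <<'E'
# clearance of window vs hook in stand x-z plane. state: bar contact; arm pose (foot x,z, lean)
import numpy as np
from scipy.optimize import minimize
c,s=np.cos(np.radians(40)),np.sin(np.radians(40))
def hookpts():
    L=[]
    for x in np.linspace(-30,50,81): L+=[(x,184),(x,176)]
    for t in np.linspace(0,30,61):
        p=np.array([50+c*t,180+s*t]); n=np.array([-s,c])
        L+=[tuple(p+4*n),tuple(p-4*n)]
        if t>=20: L.append(tuple(p+n*(4+4.5*(30-t)/10))); L.append(tuple(p+n*8.5))
    for a in np.linspace(0,2*np.pi,40): L.append((50+c*30+4*np.cos(a),180+s*30+4*np.sin(a)))
    return np.array(L)
H=hookpts()
def clr(win,lean): # win= window centre (x,z) ; lean deg top towards -x
    l=np.radians(lean); a=np.array([-np.sin(l),np.cos(l)]); t=np.array([np.cos(l),np.sin(l)])
    q=H-win; qt=q@t; qa=q@a
    # signed distance from point to solid: two slabs |qt|<5, |qa|>8.5
    dx=np.maximum(np.abs(qt)-5,0); dz=8.5-np.abs(qa)
    dist=np.where((dx>0)&(dz<0),dx,np.where(dz>=0,np.hypot(dx,dz),np.minimum(np.abs(qt)-5,0)))
    dist=np.where((dz<0)&(dx==0),-np.minimum(-dz,5-np.abs(qt)),dist)
    return dist.min()
if __name__=="__main__":
    for sx in (20,35,40,45,48,50,52,54,56,58,60,63,66,69,72,75,78,82,86):
        best=None
        for lean in range(0,46,5):
            base=np.array([sx,180.+max(0,sx-50)*s/c])
            for k in np.arange(-4,5.1,.5):
                w=base+np.array([0,k]); v=clr(w,lean)
                if best is None or v>best[0]+1e-6: best=(v,lean,w)
        row=[ (l,round(max(clr(np.array([sx,180.+max(0,sx-50)*s/c+k]),l) for k in np.arange(-4,8,.25)),2)) for l in (0,15,20,25,30,35,40,45)]
        print(sx,round(best[0],2),best[1],best[2].round(1),row)
E
python3 plan.py
```

```text
20 4.5 0 [ 20. 180.] [(0, np.float64(4.5)), (15, np.float64(2.92)), (20, np.float64(2.31)), (25, np.float64(1.6)), (30, np.float64(0.96)), (35, np.float64(0.1)), (40, np.float64(-0.35)), (45, np.float64(-0.76))]
35 4.5 0 [ 35. 180.] [(0, np.float64(4.5)), (15, np.float64(2.92)), (20, np.float64(2.31)), (25, np.float64(1.6)), (30, np.float64(0.96)), (35, np.float64(0.1)), (40, np.float64(-0.35)), (45, np.float64(-0.76))]
40 4.5 0 [ 40. 180.] [(0, np.float64(4.5)), (15, np.float64(2.92)), (20, np.float64(2.31)), (25, np.float64(1.6)), (30, np.float64(0.96)), (35, np.float64(0.1)), (40, np.float64(-0.35)), (45, np.float64(-0.76))]
45 3.58 5 [ 45.  180.5] [(0, np.float64(3.28)), (15, np.float64(3.1)), (20, np.float64(2.56)), (25, np.float64(2.09)), (30, np.float64(1.42)), (35, np.float64(0.85)), (40, np.float64(0.42)), (45, np.float64(-0.05))]
48 3.26 15 [ 48.  180.5] [(0, np.float64(2.25)), (15, np.float64(3.39)), (20, np.float64(3.12)), (25, np.float64(2.66)), (30, np.float64(2.26)), (35, np.float64(1.85)), (40, np.float64(1.49)), (45, np.float64(0.86))]
50 3.33 20 [ 50.  181.5] [(0, n
[... 2291 characters left out ...]
(40, np.float64(2.2)), (45, np.float64(2.22))]
78 3.84 10 [ 78.  199.5] [(0, np.float64(2.37)), (15, np.float64(3.81)), (20, np.float64(3.62)), (25, np.float64(3.47)), (30, np.float64(3.32)), (35, np.float64(3.26)), (40, np.float64(3.41)), (45, np.float64(3.87))]
82 7.9 45 [ 82.  211.9] [(0, np.float64(2.36)), (15, np.float64(4.73)), (20, np.float64(5.49)), (25, np.float64(5.78)), (30, np.float64(6.47)), (35, np.float64(7.23)), (40, np.float64(8.03)), (45, np.float64(8.86))]
86 12.77 45 [ 86.  215.2] [(0, np.float64(4.18)), (15, np.float64(8.42)), (20, np.float64(9.62)), (25, np.float64(10.7)), (30, np.float64(11.61)), (35, np.float64(12.4)), (40, np.float64(13.18)), (45, np.float64(13.99))]
```

```bash
python3 goto.py .5174 .2147 .217 0 0
```

```text
t cm [ 3.15 -0.12 10.19] w deg [ 0.07  0.06 -0.66]
```

```bash
python3 -m handwheel '[{"tx":3.1,"ty":-0.1,"tz":0,"wx":0,"wy":0,"wz":0,"claw":0.5},{"tx":3.1,"ty":-0.1,"tz":1,"wx":0,"wy":0,"wz":0,"claw":0.5},{"tx":3.1,"ty":-0.1,"tz":3,"wx":0,"wy":0,"wz":0,"claw":0.5},{"tx":3.1,"ty":-0.1,"tz":5,"wx":0,"wy":0,"wz":0,"claw":0.5},{"tx":3.1,"ty":-0.1,"tz":5,"wx":0,"wy":0,"wz":0,"claw":0.5},{"tx":3.1,"ty":-0.1,"tz":5,"wx":0,"wy":0,"wz":0,"claw":0.5}]'
python3 goto.py .5174 .2147 .217 0 0
```

```text
clock: 3.75
position: [0.5171, 0.2137, 0.2681]
ee_rot: [2.235, 2.207, -0.003]
force: [0.3, 0.1, 0.5]
width: 0.502
t cm [0.11 0.03 5.11] w deg [-0.06  0.09 -0.72]
```

```bash
python3 -m handwheel '[{"tx":0.1,"ty":0.03,"tz":1.5,"wx":0,"wy":0,"wz":-1,"claw":0.5},{"tx":0.1,"ty":0.03,"tz":3,"wx":0,"wy":0,"wz":-1,"claw":0.5},{"tx":0.1,"ty":0.03,"tz":4.5,"wx":0,"wy":0,"wz":-1,"claw":0.5},{"tx":0.1,"ty":0.03,"tz":5.1,"wx":0,"wy":0,"wz":-1,"claw":0.5},{"tx":0.1,"ty":0.03,"tz":5.1,"wx":0,"wy":0,"wz":-1,"claw":0.5},{"tx":0.1,"ty":0.03,"tz":5.1,"wx":0,"wy":0,"wz":-1,"claw":0.5}]'
python3 goto.py .5174 .2147 .217 0 0
```

```text
clock: 4.25
position: [0.5178, 0.2169, 0.2185]
ee_rot: [2.214, 2.229, 0.002]
force: [0.9, 0.9, 0.7]
width: 0.5
t cm [-0.22 -0.05  0.15] w deg [ 0.06 -0.02  0.38]
```

```bash
python3 -m handwheel '[{"tx":0,"ty":0,"tz":0,"wx":0,"wy":0,"wz":0,"claw":0.25},{"tx":0,"ty":0,"tz":0,"wx":0,"wy":0,"wz":0,"claw":0.2},{"tx":0,"ty":0,"tz":0,"wx":0,"wy":0,"wz":0,"claw":0.15},{"tx":0,"ty":0,"tz":0,"wx":0,"wy":0,"wz":0,"claw":0.1},{"tx":0,"ty":0,"tz":0,"wx":0,"wy":0,"wz":0,"claw":0.05},{"tx":0,"ty":0,"tz":0,"wx":0,"wy":0,"wz":0,"claw":0},{"tx":0,"ty":0,"tz":0,"wx":0,"wy":0,"wz":0,"claw":0},{"tx":0,"ty":0,"tz":0,"wx":0,"wy":0,"wz":0,"claw":0},{"tx":0,"ty":0,"tz":0,"wx":0,"wy":0,"wz":0,"claw":0},{"tx":0,"ty":0,"tz":0,"wx":0,"wy":0,"wz":0,"claw":0}]' 45
python3 wr.py w3; for i in 1 2 3; do python3 -c "
from h import *;s=sensors.observe();print(s['position'].round(4),s['force'].round(1),s['ft_torque'].round(2),s['width'],s['joints'].round(2))"; done
python3 - <<'E'
from h import *
im,d=vision.get_image("scene"); np.savez("s3.npz",im=im,d=d)
cv2.imwrite("pics/s3.png",cv2.resize(im[80:230,350:550],(800,600),interpolation=cv2.INTER_CUBIC))
E
```

```text
clock: 5.08
position: [0.5172, 0.2172, 0.2174]
ee_rot: [-2.213, -2.23, 0.0]
force: [-1.0, 0.0, 2.3]
width: 0.104
[0.51716972 0.21716311 0.21735756] [ 0.01  0.41 -0.7   1.67  0.28  1.16 -0.75]
[0.5172 0.2172 0.2173] [-1.1 -0.3  1.8] [-0.01  0.07  0.02] 0.10197043814278024 [ 0.01  0.41 -0.7   1.67  0.28  1.16 -0.75]
[0.5172 0.2172 0.2173] [-1.1 -0.3  1.8] [-0.01  0.07  0.02] 0.10197043814278024 [ 0.01  0.41 -0.7   1.67  0.28  1.16 -0.75]
[0.5172 0.2172 0.2173] [-1.1 -0.3  1.8] [-0.01  0.07  0.02] 0.10197043814278024 [ 0.01  0.41 -0.7   1.67  0.28  1.16 -0.75]
```

View pics/s3.png

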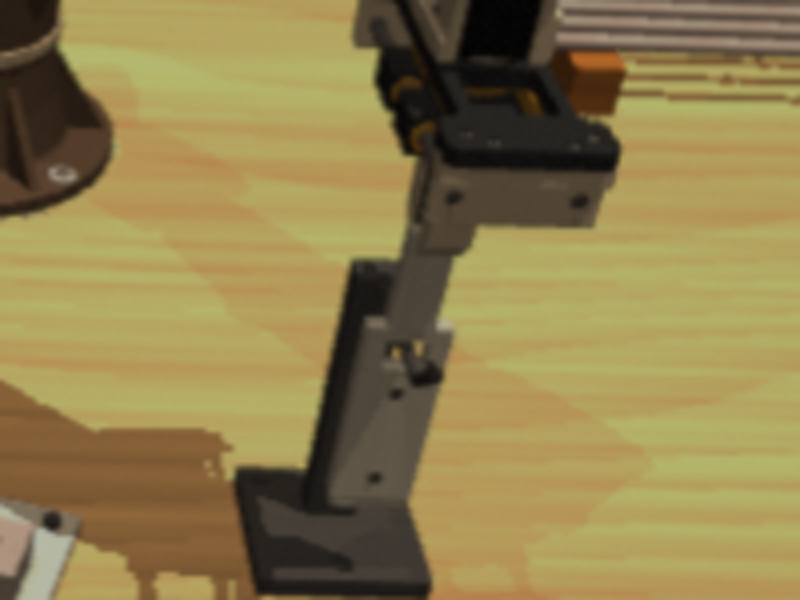

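```bash
python3 - <<'E'
import numpy as np
from plan import clr
D=41.9
K=[(18.2,175.5,0),(18.2,180,0),(32,180,0),(42,180.2,7),(45,180.5,11),(48,180.7,15),(50,181.6,20),(51,182,24),(52.3,182.8,28),(53.5,183.8,32),(55,185,36),(57,186.8,40),(60,189.6,40),(63,193.5,40),(66.5,196.8,40),(70,199.8,40),(74,203.2,40),(79,207.5,40),(86,213.5,40),(96,222,40),(110,235,40)]
p=None
for x,z,l in K:
    a=np.radians(l); t=np.array([x-D*np.sin(a),z+D*np.cos(a)])
    if p is None: t0=t;
    mid=min(clr(np.array(prev[:2])*(1-f)+np.array((x,z))*f,prev[2]*(1-f)+l*f) for f in np.linspace(0,1,9)) if p is not None else 0
    print((x,z,l),"ty %.2f tz %.2f wx %d"%((t-t0)[0]/10,-(t-t0)[1]/10,-l),"clr %.2f mid %.2f"%(clr(np.array([x,z]),l),mid)); p=t; prev=(x,z,l)
E
```

```text
(18.2, 175.5, 0) ty 0.00 tz -0.00 wx 0 clr 0.00 mid 0.00
(18.2, 180, 0) ty 0.00 tz -0.45 wx 0 clr 4.50 mid 0.00
(32, 180, 0) ty 1.38 tz -0.45 wx 0 clr 4.50 mid 4.50
(42, 180.2, 7) ty 1.87 tz -0.44 wx -7 clr 3.63 mid 3.63
(45, 180.5, 11) ty 1.88 tz -0.42 wx -11 clr 3.13 mid 3.13
(48, 180.7, 15) ty 1.90 tz -0.38 wx -15 clr 3.41 mid 3.13
(50, 181.6, 20) ty 1.75 tz -0.36 wx -20 clr 3.24 mid 3.24
(51, 182, 24) ty 1.58 tz -0.29 wx -24 clr 3.23 mid 3.21
(52.3, 182.8, 28) ty 1.44 tz -0.24 wx -28 clr 3.19 mid 3.18
(53.5, 183.8, 32) ty 1.31 tz -0.19 wx -32 clr 3.17 mid 3.15
(55, 185, 36) ty 1.22 tz -0.15 wx -36 clr 3.51 mid 3.17
(57, 186.8, 40) ty 1.19 tz -0.15 wx -40 clr 3.79 mid 3.51
(60, 189.6, 40) ty 1.49 tz -0.43 wx -40 clr 1.49 mid 1.49
(63, 193.5, 40) ty 1.79 tz -0.82 wx -40 clr 1.99 mid 1.19
(66.5, 196.8, 40) ty 2.14 tz -1.15 wx -40 clr 2.24 mid 1.99
(70, 199.8, 40) ty 2.49 tz -1.45 wx -40 clr 2.19 mid 2.19
(74, 203.2, 40) ty 2.89 tz -1.79 wx -40 clr 2.15 mid 2.15
(79, 207.5, 40) ty 3.39 tz -2.22 wx -40 clr 3.80 mid 2.13
(86, 213.5, 40) ty 4.09 tz -2.82 wx -40 clr 11.33 mid 3.80
(96, 222, 40) ty 5.09 tz -3.67 wx -40 clr 23.87 mid 11.33
(110, 235, 40) ty 6.49 tz -4.97 wx -40 clr 42.58 mid 23.87
```

```bash
python3 -m handwheel '[{"tx":0,"ty":0,"tz":-0.2,"wx":0,"wy":0,"wz":0,"claw":0},{"tx":0,"ty":0,"tz":-0.45,"wx":0,"wy":0,"wz":0,"claw":0},{"tx":0,"ty":0,"tz":-0.45,"wx":0,"wy":0,"wz":0,"claw":0},{"tx":0,"ty":0.7,"tz":-0.45,"wx":0,"wy":0,"wz":0,"claw":0},{"tx":0,"ty":1.38,"tz":-0.45,"wx":0,"wy":0,"wz":0,"claw":0},{"tx":0,"ty":1.87,"tz":-0.44,"wx":-7,"wy":0,"wz":0,"claw":0},{"tx":0,"ty":1.88,"tz":-0.42,"wx":-11,"wy":0,"wz":0,"claw":0},{"tx":0,"ty":1.9,"tz":-0.38,"wx":-15,"wy":0,"wz":0,"claw":0},{"tx":0,"ty":1.9,"tz":-0.38,"wx":-15,"wy":0,"wz":0,"claw":0},{"tx":0,"ty":1.9,"tz":-0.38,"wx":-15,"wy":0,"wz":0,"claw":0}]'
cat > chk.py <<'E'
# where is the window centre wrt stand, from TCP pose
from h import *; from plan import clr
s=sensors.observe(); M=R.from_rotvec(s["ee_rot"]).as_matrix(); p=s["position"]*1000
W=p+41.9*M[:,2]-np.array([499.1,0,0]); l=np.degrees(np.arctan2(M[0,2],-M[2,2]))
print("W",W.round(1),"lean",l.round(1),"clr",clr(W[[0,2]],l).round(2),"tool",np.degrees(R.from_matrix(M).as_rotvec()).round(1),"F",s["force"].round(1),"T",s["ft_torque"].round(2),"w",s["width"].round(3),s["joints"].round(2),s["clock"])
E
python3 chk.py
python3 - <<'E'
from h import *
im,d=vision.get_image("scene"); np.savez("s4.npz",im=im,d=d)
cv2.imwrite("pics/s4.png",cv2.resize(im[80:230,350:550],(800,600),interpolation=cv2.INTER_CUBIC))
E
```

```text
clock: 6.02
position: [0.5359, 0.2171, 0.2213]
ee_rot: [2.074, 2.091, 0.273]
force: [-0.6, 0.6, -1.0]
width: 0.103Traceback (most recent call last):
  File "chk.py", line 5, in <module>
    print("W",W.round(1),"lean",l.round(1),"clr",clr(W[[0,2]],l).round(2),"tool",np.degrees(R.from_matrix(M).as_rotvec()).round(1),"F",s["force"].round(1),"T",s["ft_torque"].round(2),"w",s["width"].round(3),s["joints"].round(2),s["clock"])
                                                                                                                                                                                           ^^^^^^^^^^^^^^^^
AttributeError: 'float' object has no attribute 'round'
```

View pics/s4.png

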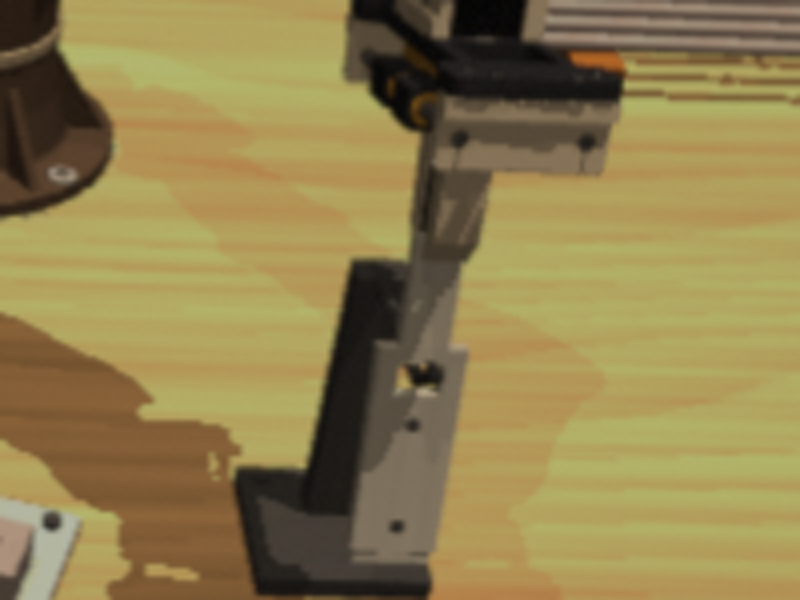

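```bash
sed -i 's/s\["width"\].round(3)/round(s["width"],3)/' chk.py; python3 chk.py; cat > rel.py <<'E'
import sys,json; from h import *; from plan import clr
D=41.9; K=json.loads(sys.argv[1]); s=sensors.observe(); M=R.from_rotvec(s["ee_rot"]).as_matrix(); p=s["position"]*1000
l0=np.arctan2(M[0,2],-M[2,2]); ys=np.array([np.cos(l0),np.sin(l0)]); zs=np.array([np.sin(l0),-np.cos(l0)])
p0=np.array([p[0]-499.1,p[2]]); prev=None
for x,z,l in K:
    a=np.radians(l); t=np.array([x-D*np.sin(a),z+D*np.cos(a)])-p0
    print((x,z,l),"ty %.2f tz %.2f wx %.1f"%(t@ys/10,t@zs/10,-(l-np.degrees(l0))),"clr %.2f"%clr(np.array([x,z]),l), "mid %.2f"%(min(clr(np.array(prev[:2])*(1-f)+np.array((x,z))*f,prev[2]*(1-f)+l*f) for f in np.linspace(0,1,9)) if prev else 0)); prev=(x,z,l)
E
python3 rel.py '[[48,180.7,15],[50,181.6,20],[51,182,24],[52.3,182.8,28],[53.5,183.8,32],[55,185.4,36],[57,187.8,40],[60,191.1,40],[63,193.8,40]]'
```

```text
W [ 48.5 217.1 180.9] lean 14.9 clr 3.24 tool [118.9 119.8  15.7] F [-0.5  0.8 -1.9] T [ 0.01  0.29 -0.04] w 0.103 [-0.02  0.28 -0.67  1.85  0.43  0.9  -0.89] 6.0667
(48, 180.7, 15) ty -0.06 tz 0.01 wx -0.1 clr 3.41 mid 0.00
(50, 181.6, 20) ty -0.21 tz -0.01 wx -5.1 clr 3.24 mid 3.24
(51, 182, 24) ty -0.39 tz 0.01 wx -9.1 clr 3.23 mid 3.21
(52.3, 182.8, 28) ty -0.53 tz 0.02 wx -13.1 clr 3.19 mid 3.18
(53.5, 183.8, 32) ty -0.67 tz 0.03 wx -17.1 clr 3.17 mid 3.15
(55, 185.4, 36) ty -0.76 tz 0.01 wx -21.1 clr 3.22 mid 3.12
(57, 187.8, 40) ty -0.78 tz -0.05 wx -25.1 clr 3.02 mid 3.02
(60, 191.1, 40) ty -0.40 tz -0.29 wx -25.1 clr 2.09 mid 2.09
(63, 193.8, 40) ty -0.04 tz -0.48 wx -25.1 clr 2.22 mid 2.09
```

```bash
python3 -m handwheel '[{"tx":0,"ty":-0.2,"tz":0,"wx":-5,"wy":0,"wz":0,"claw":0},{"tx":0,"ty":-0.39,"tz":0.01,"wx":-9,"wy":0,"wz":0,"claw":0},{"tx":0,"ty":-0.53,"tz":0.02,"wx":-13,"wy":0,"wz":0,"claw":0},{"tx":0,"ty":-0.67,"tz":0.03,"wx":-17,"wy":0,"wz":0,"claw":0},{"tx":0,"ty":-0.76,"tz":0.01,"wx":-21,"wy":0,"wz":0,"claw":0},{"tx":0,"ty":-0.78,"tz":-0.05,"wx":-25,"wy":0,"wz":0,"claw":0},{"tx":0,"ty":-0.78,"tz":-0.05,"wx":-25,"wy":0,"wz":0,"claw":0},{"tx":0,"ty":-0.78,"tz":-0.05,"wx":-25,"wy":0,"wz":0,"claw":0}]'
python3 chk.py
python3 - <<'E'
from h import *
im,d=vision.get_image("scene"); np.savez("s5.npz",im=im,d=d)
cv2.imwrite("pics/s5.png",cv2.resize(im[80:230,350:550],(800,600),interpolation=cv2.INTER_CUBIC))
E
python3 chk.py; python3 rel.py '[[57,187.8,40],[60,191.1,40],[63,193.8,40],[66.5,196.8,40],[70,199.8,40],[74,203.2,40],[79,207.5,40],[86,213.5,40],[96,222,40],[125,247,40]]'
```

```text
clock: 6.73
position: [0.529, 0.2175, 0.2192]
ee_rot: [1.81, 1.825, 0.663]
force: [-1.2, 0.0, -2.3]
width: 0.101
W [ 56.9 217.7 187. ] lean 40.0 clr 3.5 tool [103.7 104.5  38. ] F [-1.2  0.  -2.3] T [-0.08  1.25 -0.04] w 0.101 [-0.29  0.14 -0.56  2.25  1.2   0.61 -1.8 ] 6.7333
W [ 57.3 217.7 187.4] lean 39.9 clr 3.52 tool [103.8 104.5  38. ] F [-0.2  1.4 -2.5] T [0.01 0.99 0.01] w 0.107 [-0.29  0.14 -0.56  2.25  1.2   0.61 -1.79] 6.7833
(57, 187.8, 40) ty 0.00 tz -0.05 wx -0.1 clr 3.02 mid 0.00
(60, 191.1, 40) ty 0.44 tz -0.11 wx -0.1 clr 2.09 mid 2.09
(63, 193.8, 40) ty 0.85 tz -0.12 wx -0.1 clr 2.22 mid 2.09
(66.5, 196.8, 40) ty 1.31 tz -0.13 wx -0.1 clr 2.24 mid 2.22
(70, 199.8, 40) ty 1.77 tz -0.14 wx -0.1 clr 2.19 mid 2.19
(74, 203.2, 40) ty 2.29 tz -0.14 wx -0.1 clr 2.15 mid 2.15
(79, 207.5, 40) ty 2.95 tz -0.15 wx -0.1 clr 3.80 mid 2.13
(86, 213.5, 40) ty 3.88 tz -0.16 wx -0.1 clr 11.33 mid 3.80
(96, 222, 40) ty 5.19 tz -0.17 wx -0.1 clr 23.87 mid 11.33
(125, 247, 40) ty 9.02 tz -0.22 wx -0.1 clr 61.74 mid 23.87
```

View pics/s5.png

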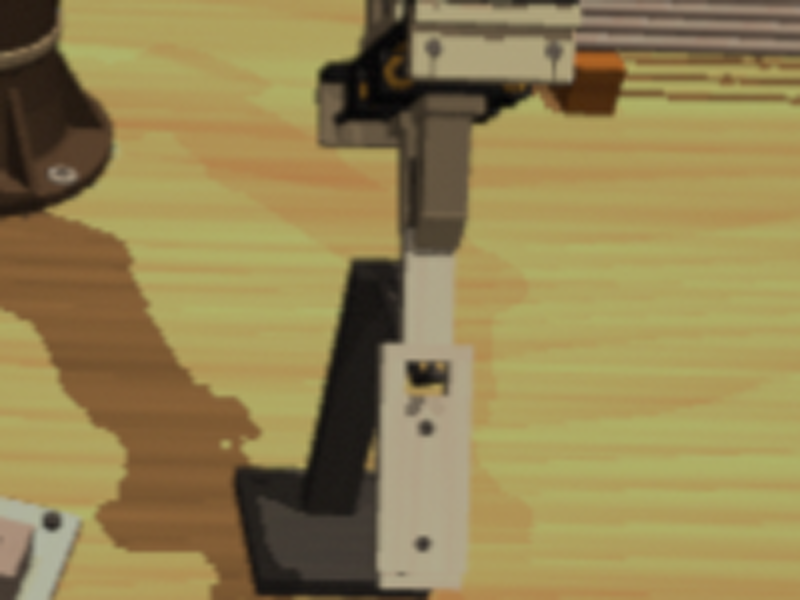

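```bash
cat > ov.py <<'E'
import sys; from h import *
n=sys.argv[1]; dy=float(sys.argv[2]) # y offset of arm centre vs TCP (tool x) mm
w=np.load(n+".npz"); im=w["im"]; K,k1,T=cam("scene")
s=sensors.observe(); M=R.from_rotvec(s["ee_rot"]).as_matrix(); p=s["position"]
def armpt(y,z,x=0): # arm coords mm
    return p+M@(np.array([y+dy,x,145.4-z])/1000)
S=np.array([.4991,.2147,0])
wc=[proj(K,k1,T,armpt(y,z,5)) for y,z in ((-11,95),(11,95),(11,112),(-11,112),(-11,95))]
out=[proj(K,k1,T,armpt(y,z,5)) for y,z in ((-20,0),(20,0),(22,8),(22,120),(12,120),(12,177),(-12,177),(-12,120),(-22,120),(-22,8),(-20,0))]
a=np.arange(0,6.3,.3); c,sn=np.cos(np.radians(40)),np.sin(np.radians(40))
def circ(t): 
    o=np.array([50+c*t,0,180+sn*t]); return [proj(K,k1,T,S+(o+4*np.cos(q)*np.array([0,1,0])+4*np.sin(q)*np.array([-sn,0,c]))/1000) for q in a]
x0,y0,x1,y1=[int(v) for v in sys.argv[3:7]]; f=800/(x1-x0)
I=cv2.resize(im[y0:y1,x0:x1],None,fx=f,fy=f,interpolation=cv2.INTER_CUBIC)
for L,col in ((wc,(0,0,255)),(out,(0,255,0)),(circ(30),(255,0,0)),(circ(10),(255,255,0))):
    q=((np.array(L)-[x0-.5,y0-.5])*f-.5).astype(np.int32); cv2.polylines(I,[q],False,col,1)
cv2.imwrite(f"pics/{n}_ov{sys.argv[7]}.png",I)
E
python3 ov.py s5 -2.4 435 150 495 195 a
```

```text
(no output)
```

View pics/s5_ova.png

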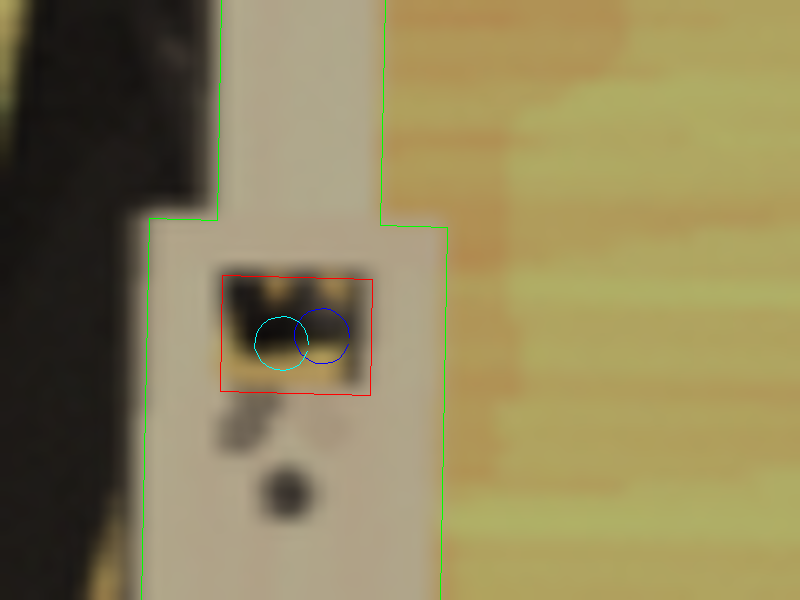

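```bash
python3 - <<'E'
from h import *
w=np.load("s5.npz"); im=w["im"]; d=w["d"]; K,k1,T=cam("scene")
print(im[166:186,448:466].mean(2).astype(int))
print((d[166:186,448:466]*1000).astype(int))
v,u=np.mgrid[150:225,440:475]; v=v.ravel();u=u.ravel(); P=unproj(K,k1,T,u,v,d[v,u])*1000-[499.1,0,0]
m=(P[:,0]>50)&(P[:,0]<175)&(P[:,2]>70)&(P[:,2]<260)&(P[:,1]>185)&(P[:,1]<245)
Q=P[m]; 
for _ in range(4):
    c=Q.mean(0); n=np.linalg.svd(Q-c)[2][2]; r=(Q-c)@n; Q=Q[abs(r)<max(2*r.std(),1)]
n*=np.sign(n[0]); print(len(Q),n.round(3),"lean",np.degrees(np.arctan2(n[2],n[0])),"yaw",np.degrees(n[1]),r.std())
s=sensors.observe(); M=R.from_rotvec(s["ee_rot"]).as_matrix(); p=s["position"]*1000-[499.1,0,0]
print("face dist from tool axis",(c-p)@n, "tool lean",np.degrees(np.arctan2(M[0,2],-M[2,2])))
a=(Q-p)@M; print("tool z range",np.percentile(a[:,2],[0,1,99,100]), "tool x", np.percentile(a[:,0],[1,99]))
E
```

```text
[[143 144 147 154 158 158 158 158 158 159 158 158 158 158 157 152 149 148]
 [158 157 158 158 158 158 158 158 158 157 157 157 157 158 157 156 155 155]
 [159 159 158 158 158 158 158 157 157 157 158 158 157 157 157 157 157 157]
 [159 159 158 155 152 151 152 153 153 152 152 153 153 153 154 156 157 157]
 [160 160 156 120  87  84  92 112 107  96  98 116 117 110 128 150 157 159]
 [160 161 155 106  46  36  51  98  83  58  70 108 111  90 116 148 157 159]
 [160 160 155 105  42  26  34  60  52  41  57  79  89  78 115 149 158 159]
 [160 161 155 115  56  27  23  29  27  35  50  61  65  68 114 148 157 160]
 [160 161 157 127  73  27  18  16  18  26  36  45  48  62 113 148 158 159]
 [160 160 158 141  91  38  19  23  28  35  46  53  59  67 116 149 158 160]
 [161 160 157 144 116  80  62  70  78  95 117 123 103  82 129 154 160 159]
 [160 160 156 145 133 126 123 124 127 130 135 135 110  85 132 155 158 160]
 [160 160 158 150 132 125 125 126 134 139 139 137 118 102 137 155 159 160]
 [159 159 159 154 128 108 106 109 135 148 147 146 147 145 153 158 159 159]
 [160 159 158 153 126 103  99 107 136 150 148 149 
[... 1866 characters left out ...]
5  907  903  907  906  905  905
   903  905  902  905]
 [ 907  905  907  907  905  904  906  901  903  905  907  907  903  907
   906  907  903  905]
 [ 901  906  907  906  906  905  904  906  905  903  906  908  903  906
   904  907  906  903]
 [ 905  903  905  905  904  907  907  907  904  905  904  904  905  904
   906  905  904  904]
 [ 905  905  906  907  904  903  906  906  906  904  908  903  902  909
   907  906  907  906]]
1136 [0.781 0.001 0.624] lean 38.640508578562134 yaw 0.05605818803072265 1.4109062759035818
face dist from tool axis 4.272069432830934 tool lean 39.94629504841984
tool z range [ 23.17799281  27.11597668 138.3869528  139.12231112] tool x [-25.73456732  18.45594174]
```

The scene crop shows the window framed at rows 170–178, with the bar and barb filling rows 170–175. The bar is about 2 mm too high in the window, so I'll raise the arm along its own axis before sliding.

```bash
python3 -m handwheel '[{"tx":0,"ty":0,"tz":-0.1,"wx":0,"wy":0,"wz":0,"claw":0},{"tx":0,"ty":0.1,"tz":-0.17,"wx":0,"wy":0,"wz":0,"claw":0},{"tx":0,"ty":0.2,"tz":-0.17,"wx":0,"wy":0,"wz":0,"claw":0},{"tx":0,"ty":0.2,"tz":-0.17,"wx":0,"wy":0,"wz":0,"claw":0},{"tx":0,"ty":0.2,"tz":-0.17,"wx":0,"wy":0,"wz":0,"claw":0}]'
python3 chk.py
python3 - <<'E'
from h import *
im,d=vision.get_image("scene"); np.savez("s6.npz",im=im,d=d)
print(im[164:184,448:466].mean(2).astype(int)); print((d[164:184,448:466]*1000).astype(int))
E
python3 chk.py
```

```text
clock: 7.2
position: [0.5295, 0.217, 0.2224]
ee_rot: [1.812, 1.824, 0.664]
force: [-0.1, 0.9, -2.6]
width: 0.102
W [ 57.3 217.2 190.3] lean 40.0 clr 1.27 tool [103.8 104.5  38.1] F [-0.1  0.9 -2.6] T [-0.    1.09 -0.01] w 0.102 [-0.29  0.13 -0.56  2.24  1.19  0.61 -1.78] 7.2
[[ 92  96 108 143 158 160 159 159 160 160 160 161 162 160 159 152 143 140]
 [146 147 148 156 159 159 158 158 159 158 159 159 159 158 158 156 154 153]
 [158 158 158 159 158 158 158 158 158 158 158 157 158 157 158 157 157 156]
 [159 159 159 158 156 156 156 155 156 155 155 155 156 157 158 157 157 157]
 [160 160 157 144 133 132 133 136 136 137 136 135 137 146 152 156 157 157]
 [160 161 156 120  80  72  89 119 128 127 119 117 115 104 115 145 157 160]
 [160 161 156 112  55  40  77 115 106  87  93 117 124  92 100 141 157 159]
 [160 160 156 111  52  31  54 102  85  56  72 111 117  87  98 142 158 159]
 [160 161 156 111  52  30  33  62  51  41  58  79  90  75  98 142 158 160]
 [160 160 157 117  60  28  23  29  28  35  49  60  65  63  99 143 157 160]
 [161 161 157 128  73  27  18  16  18  24  37  45  50  61 111 147 159 160]
[... 2041 characters left out ...]
03  903  901  901  901  905  903  902
   902  903  902  904]
 [ 903  903  901  903  903  902  900  903  903  903  900  902  905  901
   902  904  902  903]
 [ 903  902  903  903  904  901  902  904  901  903  903  901  900  903
   901  906  902  903]
 [ 904  905  902  901  900  904  900  900  902  904  902  902  900  903
   903  902  906  903]
 [ 902  898  902  903  901  902  905  902  901  903  902  902  903  901
   904  904  902  902]
 [ 901  901  901  901  901  901  905  902  903  903  904  901  902  903
   904  900  901  904]]
W [ 57.1 217.2 190.2] lean 40.0 clr 1.24 tool [103.8 104.5  38. ] F [ 0.3  0.7 -2. ] T [-0.05  1.11 -0.  ] w 0.104 [-0.29  0.13 -0.56  2.25  1.19  0.61 -1.78] 7.25
```

```bash
python3 -m handwheel '[{"tx":0,"ty":0.3,"tz":0.05,"wx":0,"wy":0,"wz":0,"claw":0},{"tx":0,"ty":0.6,"tz":0.05,"wx":0,"wy":0,"wz":0,"claw":0},{"tx":0,"ty":0.9,"tz":0.05,"wx":0,"wy":0,"wz":0,"claw":0},{"tx":0,"ty":0.9,"tz":0.05,"wx":0,"wy":0,"wz":0,"claw":0}]'
python3 chk.py; python3 -m handwheel '[{"tx":0,"ty":0.3,"tz":0,"wx":0,"wy":0,"wz":0,"claw":0},{"tx":0,"ty":0.6,"tz":0,"wx":0,"wy":0,"wz":0,"claw":0},{"tx":0,"ty":0.9,"tz":0,"wx":0,"wy":0,"wz":0,"claw":0},{"tx":0,"ty":0.9,"tz":0,"wx":0,"wy":0,"wz":0,"claw":0}]'
python3 chk.py
python3 - <<'E'
from h import *
im,d=vision.get_image("scene"); np.savez("s7.npz",im=im,d=d)
cv2.imwrite("pics/s7.png",cv2.resize(im[145:205,425:505],(800,600),interpolation=cv2.INTER_CUBIC))
E
```

```text
clock: 7.58
position: [0.5369, 0.2173, 0.2282]
ee_rot: [1.811, 1.824, 0.665]
force: [0.3, 0.0, -1.9]
width: 0.102
W [ 64.8 217.5 196.2] lean 40.0 clr 1.62 tool [103.8 104.5  38.1] F [ 0.3  0.  -1.9] T [0.01 1.16 0.01] w 0.102 [-0.28  0.13 -0.56  2.23  1.17  0.61 -1.74] 7.5833
clock: 7.92
position: [0.5437, 0.2174, 0.2339]
ee_rot: [1.811, 1.824, 0.665]
force: [-0.3, 0.2, -3.4]
width: 0.103
W [ 71.6 217.6 201.8] lean 40.0 clr 1.63 tool [103.8 104.5  38.1] F [-0.3  0.2 -3.4] T [-0.03  1.19  0.04] w 0.103 [-0.27  0.13 -0.55  2.21  1.14  0.6  -1.7 ] 7.9167
```

View pics/s7.png

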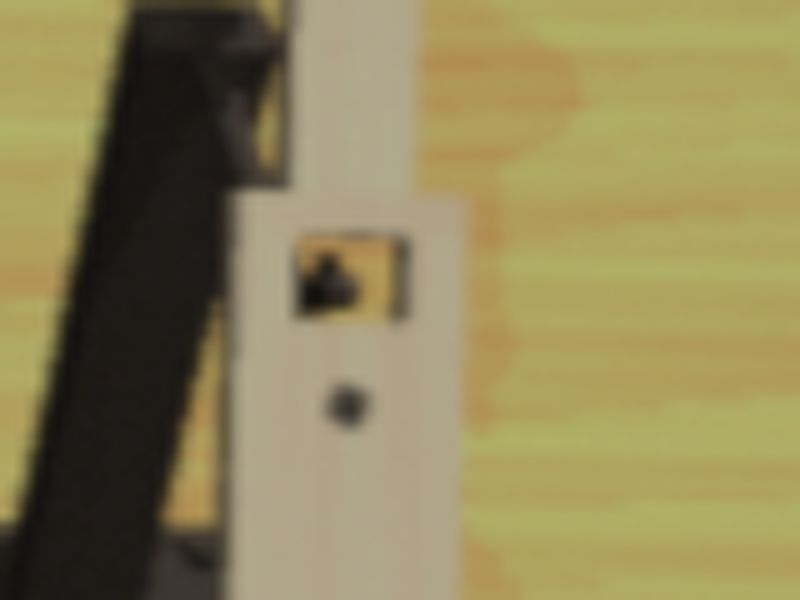

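The tip and barb at about (330,285) sit inside the window with gaps above and below, so I'll keep sliding.

```bash
python3 -m handwheel '[{"tx":0,"ty":0.4,"tz":0,"wx":0,"wy":0,"wz":0,"claw":0},{"tx":0,"ty":0.8,"tz":0,"wx":0,"wy":0,"wz":0,"claw":0},{"tx":0,"ty":1.4,"tz":0,"wx":0,"wy":0,"wz":0,"claw":0},{"tx":0,"ty":2.2,"tz":0,"wx":0,"wy":0,"wz":0,"claw":0},{"tx":0,"ty":3.5,"tz":0,"wx":0,"wy":0,"wz":0,"claw":0},{"tx":0,"ty":5,"tz":0,"wx":0,"wy":0,"wz":0,"claw":0},{"tx":0,"ty":6.5,"tz":-2,"wx":0,"wy":0,"wz":0,"claw":0},{"tx":0,"ty":8,"tz":-4,"wx":0,"wy":0,"wz":0,"claw":0},{"tx":0,"ty":8,"tz":-4,"wx":0,"wy":0,"wz":0,"claw":0}]'
python3 chk.py
python3 - <<'E'
from h import *
im,d=vision.get_image("scene"); np.savez("s8.npz",im=im,d=d)
cv2.imwrite("pics/s8.png",im[60:330,220:620])
E
python3 goto.py .62 .20 .33 -17.9 0
```

```text
clock: 8.72
position: [0.5806, 0.2193, 0.3214]
ee_rot: [1.808, 1.821, 0.673]
force: [0.1, 1.6, -0.5]
width: 0.101
W [108.6 219.7 289.5] lean 40.4 clr 76.58 tool [103.6 104.4  38.6] F [ 0.1  1.6 -0.5] T [0.12 1.02 0.14] w 0.101 [-0.18  0.07 -0.56  2.02  0.83  0.67 -1.29] 8.7167
t cm [-1.87  3.75  1.73] w deg [39.89 -6.58 17.5 ]
```

View pics/s8.png

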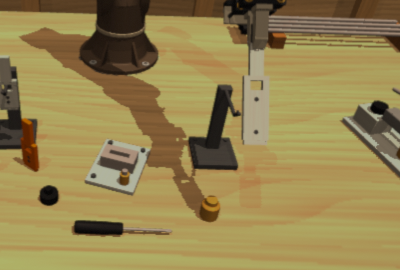

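The arm is off the hook and clear at (255,110) in the crop. Next I stand it upright away from the hook and turn it to the jig's yaw.

```bash
python3 goto.py .65 .19 .35 -17.9 0
```

```text
t cm [-2.89  7.33  2.13] w deg [39.89 -6.58 17.5 ]
```

```bash
python3 -m handwheel '[{"tx":-1,"ty":3.5,"tz":0,"wx":0,"wy":0,"wz":0,"claw":0},{"tx":-2.9,"ty":7.3,"tz":2.1,"wx":5.7,"wy":-0.94,"wz":2.5,"claw":0},{"tx":-2.9,"ty":7.3,"tz":2.1,"wx":11.4,"wy":-1.88,"wz":5,"claw":0},{"tx":-2.9,"ty":7.3,"tz":2.1,"wx":17.1,"wy":-2.82,"wz":7.5,"claw":0},{"tx":-2.9,"ty":7.3,"tz":2.1,"wx":22.8,"wy":-3.76,"wz":10,"claw":0},{"tx":-2.9,"ty":7.3,"tz":2.1,"wx":28.5,"wy":-4.7,"wz":12.5,"claw":0},{"tx":-2.9,"ty":7.3,"tz":2.1,"wx":34.2,"wy":-5.64,"wz":15,"claw":0},{"tx":-2.9,"ty":7.3,"tz":2.1,"wx":39.9,"wy":-6.6,"wz":17.5,"claw":0},{"tx":-2.9,"ty":7.3,"tz":2.1,"wx":39.9,"wy":-6.6,"wz":17.5,"claw":0},{"tx":-2.9,"ty":7.3,"tz":2.1,"wx":39.9,"wy":-6.6,"wz":17.5,"claw":0},{"tx":-2.9,"ty":7.3,"tz":2.1,"wx":39.9,"wy":-6.6,"wz":17.5,"claw":0}]'
python3 goto.py .53 .04 .30 -17.9 0;  python3 goto.py .65 .19 .35 -17.9 0; python3 chk.py
```

```text
clock: 9.68
position: [0.6481, 0.1894, 0.3453]
ee_rot: [2.538, 1.85, -0.008]
force: [0.4, -0.6, -2.7]
width: 0.101
t cm [-17.82  -6.67   4.63] w deg [-0.14  0.27  0.09]
t cm [ 0.11  0.16 -0.47] w deg [-0.14  0.27  0.09]
W [148.9 189.3 303.4] lean -0.2 clr 66.49 tool [145.4 106.   -0.5] F [ 0.4 -0.6 -2.7] T [ 0.06 -0.1  -0.  ] w 0.101 [-0.09  0.51 -0.48  1.16  0.23  1.53 -0.84] 9.6833
```

```bash
python3 goto.py .52 -.0045 .26 -17.9 0; python3 -m handwheel '[{"tx":-4,"ty":-1.2,"tz":0,"wx":0,"wy":0,"wz":0,"claw":0},{"tx":-8,"ty":-2.6,"tz":1.5,"wx":0,"wy":0,"wz":0,"claw":0},{"tx":-12,"ty":-4,"tz":3,"wx":0,"wy":0,"wz":0,"claw":0},{"tx":-16,"ty":-5.4,"tz":4.5,"wx":0,"wy":0,"wz":0,"claw":0},{"tx":-20,"ty":-6,"tz":6.5,"wx":0,"wy":0,"wz":0,"claw":0},{"tx":-22,"ty":-6.2,"tz":8.6,"wx":0,"wy":0,"wz":0,"claw":0},{"tx":-22,"ty":-6.2,"tz":8.6,"wx":0,"wy":0,"wz":0,"claw":0},{"tx":-22,"ty":-6.2,"tz":8.6,"wx":0,"wy":0,"wz":0,"claw":0},{"tx":-22,"ty":-6.2,"tz":8.6,"wx":0,"wy":0,"wz":0,"claw":0}]'
python3 goto.py .52 -.0045 .26 -17.9 0; python3 chk.py
```

```text
t cm [-22.34  -6.25   8.65] w deg [-0.14  0.27  0.09]
clock: 10.43
position: [0.5209, -0.0008, 0.2626]
ee_rot: [2.537, 1.85, -0.006]
force: [0.8, 0.6, -1.5]
width: 0.104
t cm [-0.38  0.03  0.26] w deg [-0.02  0.25  0.1 ]
W [ 21.7  -0.9 220.7] lean -0.1 clr -4.66 tool [145.3 106.   -0.3] F [ 0.8  0.6 -1.5] T [ 0.06 -0.09 -0.  ] w 0.104 [ 0.28  0.27 -0.48  1.71  0.14  1.21 -0.55] 10.4333
```

Foot is at about 0.117 m. I'll measure the held arm against the socket in the scene and top views.

```bash
python3 wr.py w9; python3 - <<'E'
from meas import *
s=sensors.observe(); M=R.from_rotvec(s["ee_rot"]).as_matrix(); p=s["position"]
for n in ("scene","top"):
    im,d=vision.get_image(n); np.savez(f"{n}9.npz",im=im,d=d); K,k1,T=cam(n)
    if n=="scene": cv2.imwrite("pics/scene9.png",cv2.resize(im[100:280,240:440],(800,720))[:600])
    v,u=np.nonzero(d>0); P=unproj(K,k1,T,u,v,d[v,u]); q=(P-p)@M*1000   # tool coords
    m=(abs(q[:,0])<40)&(abs(q[:,1])<15)&(q[:,2]>32)&(q[:,2]<142)
    a=q[m]; print(n,m.sum(),np.percentile(a,[1,50,99],axis=0).round(1).tolist())
    if m.sum()>50:
      c=a.mean(0); nn=np.linalg.svd(a-c)[2][2]; print("plane n(tool)",nn.round(3),c.round(1))
      for z in range(35,140,15):
        b=a[(a[:,2]>=z)&(a[:,2]<z+15)]
        if len(b): print(z,len(b),b[:,0].min().round(1),b[:,0].max().round(1),b[:,1].mean().round(1))
    # socket top in this camera
    Q=P[(P[:,2]>.034)&(P[:,2]<.048)&(P[:,0]>.47)&(P[:,0]<.565)&(P[:,1]>-.06)&(P[:,1]<.045)]
    c=np.array([.52,-.0068]); a_=np.radians(-17.9); B=np.array([[np.cos(a_),-np.sin(a_)],[np.sin(a_),np.cos(a_)]])
    r=(Q[:,:2]-c)@B*1000; k=abs(r[:,0])<28; r=r[k]; print("socket",k.sum(),np.percentile(r,[1,99],axis=0).round(1).tolist(), Q[k][:,2].mean())
E
```

```text
[ 0.52089165 -0.00077047  0.26255704] [ 0.28  0.27 -0.48  1.71  0.14  1.21 -0.55]
scene 918 [[-21.2, -3.7, 33.8], [1.9, 5.1, 85.6], [22.8, 8.2, 140.6]]
plane n(tool) [-0.023 -1.     0.013] [ 1.5  4.7 86.4]
35 112 -21.8 22.0 3.1
50 145 -21.2 22.4 4.7
65 136 -20.7 22.5 4.8
80 133 -22.3 22.7 5.1
95 131 -21.3 23.2 5.0
110 125 -20.4 23.3 5.2
125 106 -19.9 23.7 5.0
socket 576 [[-24.6, -37.2], [23.1, 38.0]] 0.04222757237448381Traceback (most recent call last):
  File "<stdin>", line 8, in <module>
    return _quantile_unchecked(
        a, q, axis, out, overwrite_input, method, keepdims, weights)
    return _ureduce(a,
                    func=_quantile_ureduce_func,
    ...<5 lines>...
                    overwrite_input=overwrite_input,
                    method=method)
    r = func(a, **kwargs)
    result = _quantile(arr,
                       quantiles=q,
    ...<2 lines>...
                       out=out,
                       weights=wgt)
    slices_having_nans = np.isnan(arr[-1, ...])
                                  ~~~^^^^^^^^^
IndexError: index -1 is out of bounds for axis 0 with size 0
```

View pics/scene9.png

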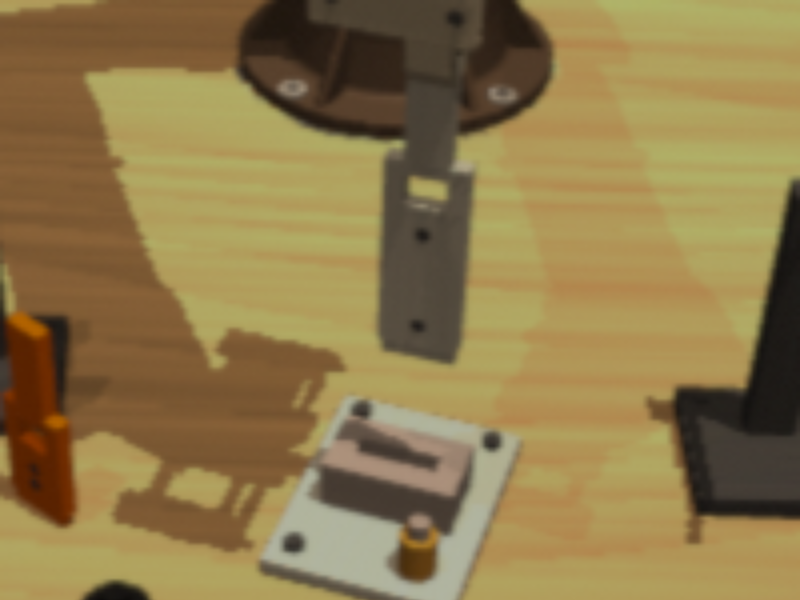

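View pics/w9.png

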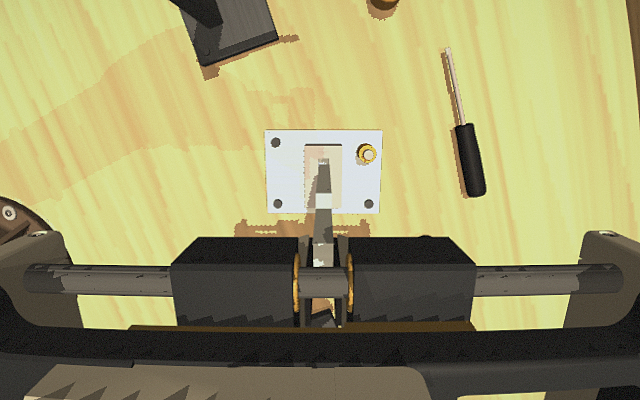

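```bash
cat > edge.py <<'E'
from h import *
from scipy.ndimage import map_coordinates
def run(n,p,rv,cam_name="scene"):
    im=np.load(n)["im"].astype(float).mean(2); K,k1,T=cam(cam_name); M=R.from_rotvec(rv).as_matrix(); p=np.array(p)
    def pt(x,y,z): return proj(K,k1,T,p+M@(np.array([x,y,145.4-z])/1000))
    off=np.arange(-7,7.01,.25)
    for side in (-1,1):
        res=[]
        for z in range(10,94,4):
            P=np.array([pt(side*22+o,5,z) for o in off]); I=map_coordinates(im,[P[:,1],P[:,0]],order=3)
            g=np.abs(np.gradient(I)); i=g[4:-4].argmax()+4; w=g[i-4:i+5]; res.append((z,(off[i-4:i+5]*w).sum()/w.sum(),g[i]))
        r=np.array(res); k=r[:,2]>np.median(r[:,2])*.5; r=r[k]; r=r[abs(r[:,1]-np.median(r[:,1]))<2]
        f=np.polyfit(r[:,0],r[:,1],1); print(n,"side",side,"off at foot %.2f at 50 %.2f slope deg %.2f n %d"%(f[1],np.polyval(f,50),np.degrees(np.arctan(f[0])),len(r)))
if __name__=="__main__":
    run("s5.npz",[.529,.2175,.2192],[1.81,1.825,.663])
    run("s7.npz",[.5437,.2174,.2339],[1.811,1.824,.665])
    run("s8.npz",[.5806,.2193,.3214],[1.808,1.821,.673])
    run("s3.npz",[.5172,.2172,.2174],[-2.213,-2.23,0])
    run("scene9.npz",[.5209,-.0008,.2626],[2.537,1.85,-.006])
E
python3 edge.py
```

```text
s5.npz side -1 off at foot -4.41 at 50 -3.94 slope deg 0.55 n 21
s5.npz side 1 off at foot -3.93 at 50 -3.62 slope deg 0.35 n 20
s7.npz side -1 off at foot -3.88 at 50 -3.39 slope deg 0.56 n 21
s7.npz side 1 off at foot -3.86 at 50 -3.40 slope deg 0.53 n 21
s8.npz side -1 off at foot -3.29 at 50 -2.66 slope deg 0.72 n 21
s8.npz side 1 off at foot -3.00 at 50 -2.77 slope deg 0.26 n 21
s3.npz side -1 off at foot -5.24 at 50 -5.77 slope deg -0.60 n 21
s3.npz side 1 off at foot -4.46 at 50 -4.05 slope deg 0.47 n 21
scene9.npz side -1 off at foot 1.68 at 50 0.76 slope deg -1.05 n 21
scene9.npz side 1 off at foot 2.19 at 50 1.97 slope deg -0.26 n 21
```

```bash
python3 - <<'E'
from h import *
for n,b,o in (("s5.npz",(95,175,430,490),"a"),("scene9.npz",(95,155,320,380),"b")):
    im=np.load(n)["im"][b[0]:b[1],b[2]:b[3]]; f=600/im.shape[0]; cv2.imwrite(f"pics/tang_{o}.png",cv2.resize(im,None,fx=f,fy=f,interpolation=cv2.INTER_CUBIC))
# stand base / post, in the scene cam
d=np.load("scene0.npz")["d"]; K,k1,T=cam("scene"); v,u=np.nonzero(d>0); P=unproj(K,k1,T,u,v,d[v,u])*1000
q=P[(P[:,2]>12)&(P[:,2]<19)&(P[:,0]>430)&(P[:,0]<512)&(P[:,1]>140)&(P[:,1]<290)]
q=P[(P[:,2]>12)&(P[:,2]<19)&(P[:,0]>500)&(P[:,0]<516)&(P[:,1]>140)&(P[:,1]<290)]; print("base",len(q),np.percentile(q,[1,99],axis=0))
q=P[(P[:,2]>235)&(P[:,2]<260)&(P[:,0]>490)&(P[:,0]<540)&(P[:,1]>170)&(P[:,1]<270)]; print("tang",len(q),np.percentile(q,[1,99],axis=0))
q=P[(P[:,2]>90)&(P[:,2]<160)&(P[:,0]>510)&(P[:,0]<540)&(P[:,1]>170)&(P[:,1]<270)]; print("tail",len(q),np.percentile(q,[1,99],axis=0))
q=P[(P[:,2]>195)&(P[:,2]<210)&(P[:,0]>560)&(P[:,0]<590)&(P[:,1]>170)&(P[:,1]<270)]; print("tip",len(q),q.mean(0))
E
```

```text
base 196 [[500.34477254 162.38910909  12.8371174 ]
 [515.93940859 261.91594352  18.9348139 ]]
tang 128 [[510.25700905 201.07006952 235.52507042]
 [523.32411187 225.60539293 252.07102534]]
tail 576 [[512.56741274 191.04561115  90.57453261]
 [524.03592224 234.9961973  159.00581638]]
tip 23 [569.49804884 212.4282125  201.07063557]
```

View pics/tang_a.png

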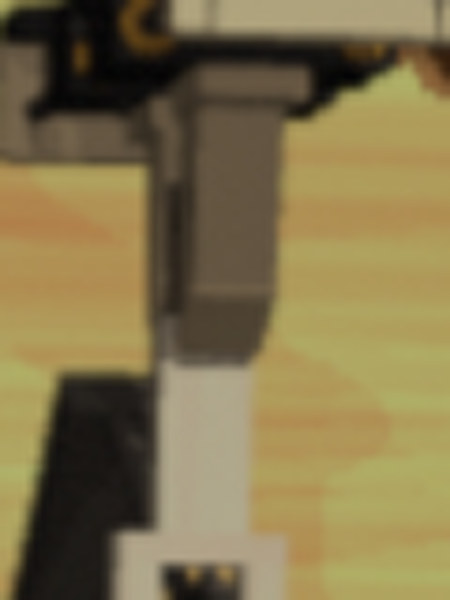

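View pics/tang_b.png

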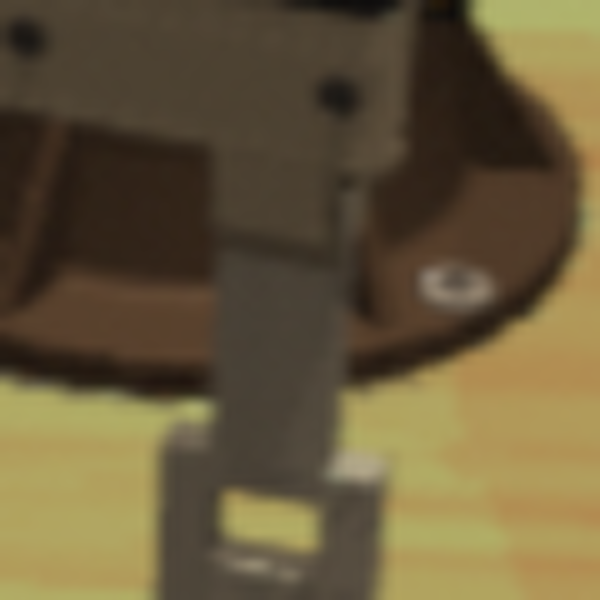

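```bash
python3 -m handwheel '[{"tx":-0.3,"ty":0.1,"tz":2,"wx":0,"wy":0,"wz":0,"claw":0},{"tx":-0.55,"ty":0.1,"tz":4,"wx":0,"wy":0,"wz":0,"claw":0},{"tx":-0.55,"ty":0.1,"tz":5.8,"wx":0,"wy":0,"wz":0,"claw":0},{"tx":-0.55,"ty":0.1,"tz":5.8,"wx":0,"wy":0,"wz":0,"claw":0},{"tx":-0.55,"ty":0.1,"tz":5.8,"wx":0,"wy":0,"wz":0,"claw":0},{"tx":-0.55,"ty":0.1,"tz":5.8,"wx":0,"wy":0,"wz":0,"claw":0}]'
python3 chk.py
python3 - <<'E'
from h import *
s=sensors.observe(); im,d=vision.get_image("scene"); np.savez("scene10.npz",im=im,d=d,pos=s["position"],rot=s["ee_rot"]); cv2.imwrite("pics/scene10.png",cv2.resize(im[140:260,290:410],(600,600),interpolation=cv2.INTER_CUBIC))
import edge; edge.run("scene10.npz",s["position"],s["ee_rot"])
c=np.array([.52,-.0068]); a=np.radians(-17.9); B=np.array([[np.cos(a),-np.sin(a)],[np.sin(a),np.cos(a)]]); print("TCP in jig mm",(s["position"][:2]-c)@B*1000, s["position"])
im,d=vision.get_image("top"); np.savez("top10.npz",im=im,d=d); cv2.imwrite("pics/top10.png",cv2.resize(im[190:300,240:360],(654,600),interpolation=cv2.INTER_CUBIC))
E
python3 chk.py
```

```text
clock: 11.08
position: [0.5213, -0.0063, 0.2047]
ee_rot: [2.538, 1.851, -0.006]
force: [1.0, 0.7, -1.9]
width: 0.103
W [ 22.1  -6.4 162.8] lean -0.2 clr -4.87 tool [145.4 106.   -0.4] F [ 1.   0.7 -1.9] T [-0.02 -0.11 -0.02] w 0.103 [ 0.28  0.31 -0.48  1.79  0.16  1.08 -0.56] 11.0833
scene10.npz side -1 off at foot -0.05 at 50 -0.45 slope deg -0.46 n 17
scene10.npz side 1 off at foot 1.17 at 50 1.08 slope deg -0.10 n 21
TCP in jig mm [1.06494544 0.91992684] [ 0.52129614 -0.00625192  0.20471061]
W [ 22.2  -6.7 163. ] lean -0.1 clr -4.76 tool [145.4 106.   -0.3] F [-0.5  0.4 -1.5] T [ 0.   -0.12 -0.02] w 0.104 [ 0.28  0.31 -0.48  1.79  0.16  1.08 -0.56] 11.1833
```

View pics/scene10.png

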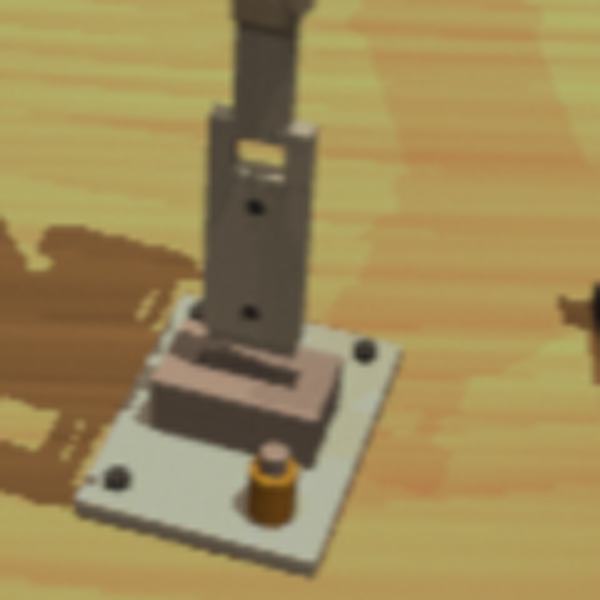

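View pics/top10.png

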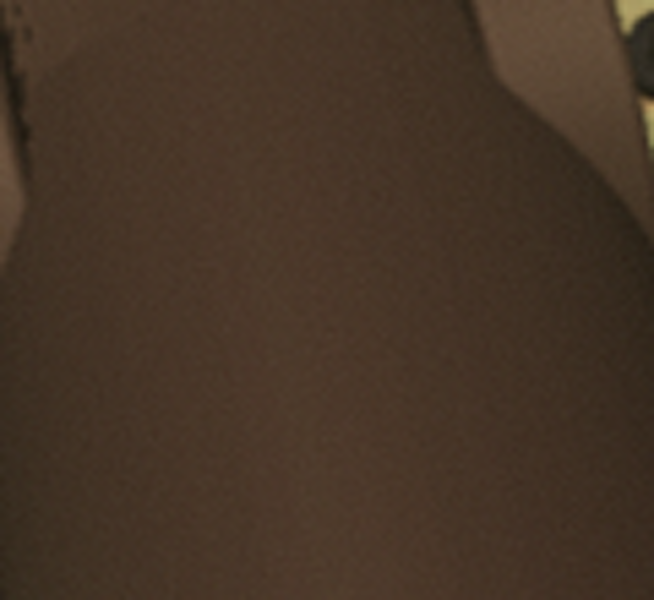

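```bash
cat > ov2.py <<'E'
import sys; from h import *
n,dx,x0,y0,x1,y1,o=sys.argv[1],float(sys.argv[2]),*map(int,sys.argv[3:7]),sys.argv[7]
w=np.load(n+".npz"); im=w["im"]; K,k1,T=cam("scene"); M=R.from_rotvec(w["rot"]).as_matrix(); p=w["pos"]
c=np.array([.52,-.0068]); a=np.radians(-17.9); B=np.array([[np.cos(a),-np.sin(a)],[np.sin(a),np.cos(a)]])
J=lambda x,y,z: proj(K,k1,T,np.r_[c+B@np.array([x,y])/1000,z/1000])
A=lambda x,y,z: proj(K,k1,T,p+M@(np.array([x+dx,y,145.4-z])/1000))
rect=lambda f,hx,hy,z:[f(-hx,-hy,z),f(hx,-hy,z),f(hx,hy,z),f(-hx,hy,z),f(-hx,-hy,z)]
f=800/(x1-x0); I=cv2.resize(im[y0:y1,x0:x1],None,fx=f,fy=f,interpolation=cv2.INTER_CUBIC)
for L,col in ((rect(J,6.2,23.2,42),(0,0,255)),(rect(J,22.5,38,42),(0,255,255)),(rect(J,75,55,12),(255,255,0)),([A(x,3.5 if z<8 else 5,z) for x,z in ((-20,0),(20,0),(22,8),(22,120),(12,120),(12,177))]+[A(x,5,z) for x,z in ((-12,177),(-12,120),(-22,120),(-22,8))]+[A(-20,3.5,0)],(0,255,0))):
    cv2.polylines(I,[((np.array(L)-[x0-.5,y0-.5])*f-.5).astype(np.int32)],False,col,1)
cv2.imwrite(f"pics/{n}_{o}.png",I)
E
python3 ov2.py scene10 0.3 305 190 385 250 a
```

```text
(no output)
```

View pics/scene10_a.png

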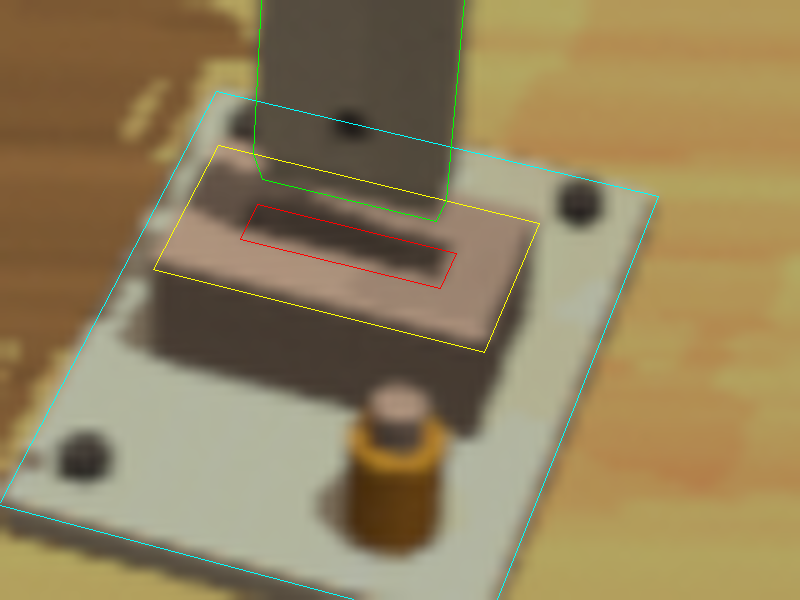

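```bash
python3 -m handwheel '[{"tx":-0.12,"ty":-0.1,"tz":0.4,"wx":0,"wy":0.2,"wz":0,"claw":0},{"tx":-0.12,"ty":-0.1,"tz":0.8,"wx":0,"wy":0.2,"wz":0,"claw":0},{"tx":-0.12,"ty":-0.1,"tz":1.2,"wx":0,"wy":0.2,"wz":0,"claw":0},{"tx":-0.12,"ty":-0.1,"tz":1.4,"wx":0,"wy":0.2,"wz":0,"claw":0},{"tx":-0.12,"ty":-0.1,"tz":1.4,"wx":0,"wy":0.2,"wz":0,"claw":0},{"tx":-0.12,"ty":-0.1,"tz":1.4,"wx":0,"wy":0.2,"wz":0,"claw":0}]'
python3 chk.py
python3 - <<'E'
from h import *
s=sensors.observe(); im,d=vision.get_image("scene"); np.savez("scene11.npz",im=im,d=d,pos=s["position"],rot=s["ee_rot"])
import edge; edge.run("scene11.npz",s["position"],s["ee_rot"])
c=np.array([.52,-.0068]); a=np.radians(-17.9); B=np.array([[np.cos(a),-np.sin(a)],[np.sin(a),np.cos(a)]]); print("TCP in jig mm",(s["position"][:2]-c)@B*1000, s["position"])
E
python3 ov2.py scene11 0 305 190 385 250 a; python3 goto.py .52 -.0068 .181 -17.9 0
```

```text
clock: 11.68
position: [0.5188, -0.0081, 0.1893]
ee_rot: [-2.538, -1.848, 0.005]
force: [1.0, -0.1, -2.4]
width: 0.1
W [ 19.6  -8.1 147.4] lean -0.2 clr -4.71 tool [-145.4 -105.9    0.3] F [ 1.  -0.1 -2.4] T [-0.04 -0.06  0.06] w 0.1 [ 0.28  0.33 -0.47  1.82  0.17  1.04 -0.57] 11.6833
scene11.npz side -1 off at foot -0.15 at 50 -0.62 slope deg -0.55 n 15
scene11.npz side 1 off at foot 1.37 at 50 1.16 slope deg -0.24 n 20
TCP in jig mm [-0.7102944  -1.58935299] [ 0.51883559 -0.00809411  0.18929844]
t cm [0.15 0.07 0.85] w deg [-0.21  0.05  0.02]
```

View pics/scene11_a.png

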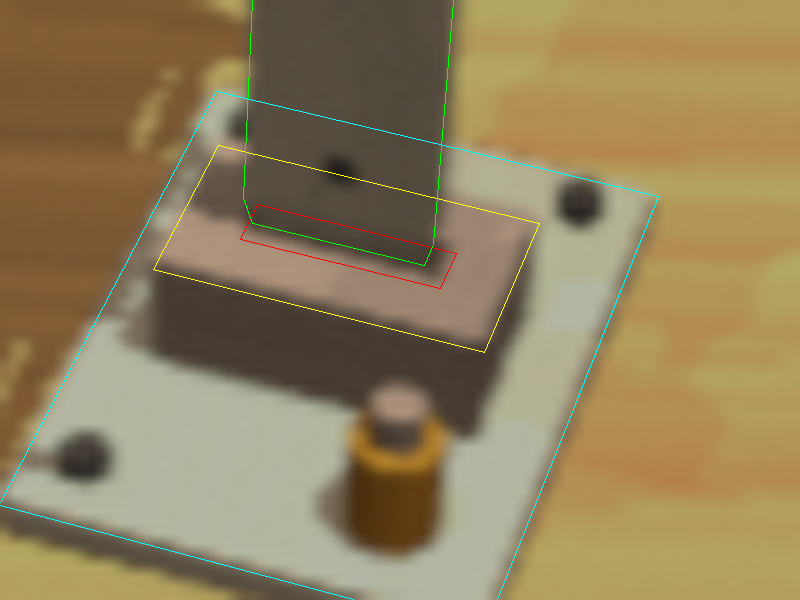

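```bash
python3 -m handwheel '[{"tx":0.06,"ty":0.06,"tz":0.15,"wx":0,"wy":0,"wz":0,"claw":0},{"tx":0.06,"ty":0.06,"tz":0.35,"wx":0,"wy":0,"wz":0,"claw":0},{"tx":0.06,"ty":0.06,"tz":0.6,"wx":0,"wy":0,"wz":0,"claw":0},{"tx":0.06,"ty":0.06,"tz":0.85,"wx":0,"wy":0,"wz":0,"claw":0},{"tx":0.06,"ty":0.06,"tz":0.85,"wx":0,"wy":0,"wz":0,"claw":0}]'
python3 chk.py;python3 goto.py .52 -.0068 .1574 -17.9 0
```

```text
clock: 12.15
position: [0.5193, -0.0077, 0.1803]
ee_rot: [-2.537, -1.847, 0.006]
force: [0.6, 0.4, -3.6]
width: 0.104
W [ 20.   -7.7 138.4] lean -0.3 clr -4.85 tool [-145.4 -105.8    0.3] F [ 0.6  0.4 -3.6] T [-0.06 -0.04 -0.06] w 0.104 [ 0.28  0.34 -0.47  1.83  0.17  1.02 -0.57] 12.15
t cm [0.11 0.05 2.29] w deg [-0.26  0.07  0.02]
```

```bash
python3 -m handwheel '[{"tx":0.04,"ty":0.04,"tz":0.25,"wx":-0.25,"wy":0,"wz":0,"claw":0},{"tx":0.04,"ty":0.04,"tz":0.5,"wx":-0.25,"wy":0,"wz":0,"claw":0},{"tx":0.04,"ty":0.04,"tz":0.8,"wx":-0.25,"wy":0,"wz":0,"claw":0},{"tx":0.04,"ty":0.04,"tz":1.1,"wx":-0.25,"wy":0,"wz":0,"claw":0},{"tx":0.04,"ty":0.04,"tz":1.1,"wx":-0.25,"wy":0,"wz":0,"claw":0}]'
python3 chk.py;python3 goto.py .52 -.0068 .1574 -17.9 0
```

```text
clock: 12.57
position: [0.5196, -0.0075, 0.1692]
ee_rot: [2.539, 1.849, -0.002]
force: [-0.5, -0.2, -2.5]
width: 0.102
W [ 20.5  -7.5 127.3] lean -0.0 clr -4.55 tool [ 1.455e+02  1.059e+02 -1.000e-01] F [-0.5 -0.2 -2.5] T [ 0.02  0.05 -0.03] w 0.102 [ 0.28  0.35 -0.47  1.85  0.18  0.99 -0.58] 12.5667
t cm [0.08 0.01 1.18] w deg [-0.02  0.07  0.02]
```

```bash
python3 -m handwheel '[{"tx":0,"ty":0,"tz":0.3,"wx":0,"wy":0,"wz":0,"claw":0},{"tx":0,"ty":0,"tz":0.6,"wx":0,"wy":0,"wz":0,"claw":0},{"tx":0,"ty":0,"tz":0.9,"wx":0,"wy":0,"wz":0,"claw":0},{"tx":0,"ty":0,"tz":1.05,"wx":0,"wy":0,"wz":0,"claw":0},{"tx":0,"ty":0,"tz":1.05,"wx":0,"wy":0,"wz":0,"claw":0}]'
python3 chk.py; python3 -m handwheel '[{"tx":0,"ty":0,"tz":0.05,"wx":0,"wy":0,"wz":0,"claw":0},{"tx":0,"ty":0,"tz":0.1,"wx":0,"wy":0,"wz":0,"claw":0},{"tx":0,"ty":0,"tz":0.1,"wx":0,"wy":0,"wz":0,"claw":0}]'
python3 chk.py
python3 - <<'E'
from h import *
s=sensors.observe(); im,d=vision.get_image("scene"); np.savez("scene12.npz",im=im,d=d,pos=s["position"],rot=s["ee_rot"])
E
python3 ov2.py scene12 0 300 160 390 228 a; python3 goto.py .52 -.0068 .1574 -17.9 0
```

```text
clock: 12.98
position: [0.5199, -0.0075, 0.159]
ee_rot: [2.539, 1.849, -0.001]
force: [-1.3, 0.3, -2.0]
width: 0.105
W [ 20.8  -7.6 117.1] lean -0.0 clr -4.78 tool [ 1.455e+02  1.059e+02 -1.000e-01] F [-1.3  0.3 -2. ] T [-0.01  0.02 -0.  ] w 0.105 [ 0.27  0.36 -0.47  1.86  0.19  0.97 -0.59] 12.9833
clock: 13.23
position: [0.5201, -0.0074, 0.1585]
ee_rot: [2.539, 1.848, -0.0]
force: [-1.4, -0.3, -2.4]
width: 0.105
W [ 21.   -7.5 116.6] lean 0.0 clr -5.0 tool [145.5 105.9  -0. ] F [-1.4 -0.3 -2.4] T [-0.    0.17  0.01] w 0.105 [ 0.27  0.36 -0.47  1.86  0.19  0.97 -0.59] 13.2333
t cm [ 0.06 -0.03  0.11] w deg [0.04 0.05 0.01]
```

View pics/scene12_a.png

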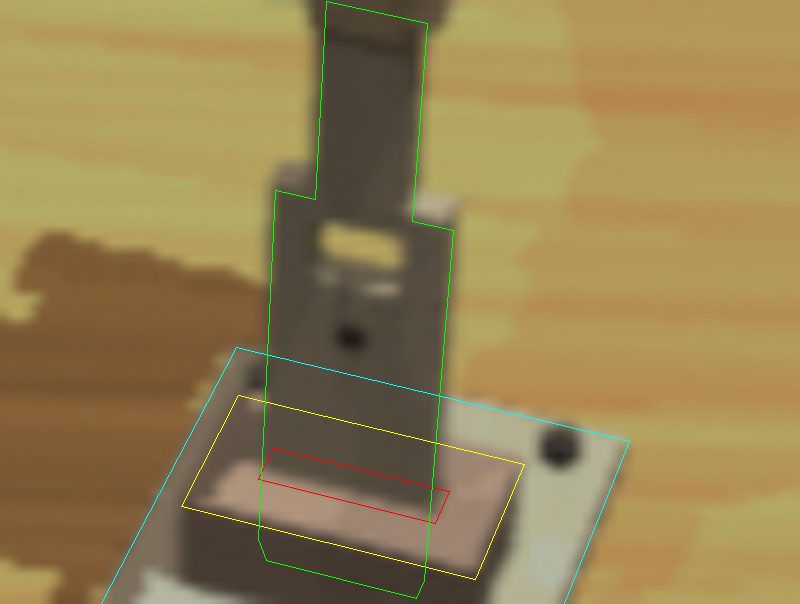

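```bash
python3 -m handwheel '[{"tx":0,"ty":0,"tz":0.1,"wx":0,"wy":0,"wz":0,"claw":0},{"tx":0,"ty":0,"tz":0.1,"wx":0,"wy":0,"wz":0,"claw":0},{"tx":0,"ty":0,"tz":0.1,"wx":0,"wy":0,"wz":0,"claw":0}]'
python3 chk.py
```

```text
clock: 13.53
position: [0.5205, -0.0072, 0.1578]
ee_rot: [2.538, 1.848, 0.001]
force: [0.3, 0.6, 1.8]
width: 0.101
W [ 21.4  -7.3 115.9] lean 0.1 clr -4.68 tool [145.4 105.9   0. ] F [0.3 0.6 1.8] T [ 0.16  0.16 -0.03] w 0.101 [ 0.27  0.36 -0.47  1.86  0.19  0.97 -0.59] 13.5333
```

```bash
python3 -m handwheel '[{"tx":0,"ty":0,"tz":0.07,"wx":0,"wy":0,"wz":0,"claw":0},{"tx":0,"ty":0,"tz":0.07,"wx":0,"wy":0,"wz":0,"claw":0},{"tx":0,"ty":0,"tz":0.07,"wx":0,"wy":0,"wz":0,"claw":0}]'
python3 chk.py
```

```text
clock: 13.78
position: [0.521, -0.0071, 0.1577]
ee_rot: [2.538, 1.848, 0.002]
force: [-1.7, 0.7, 7.4]
width: 0.101
W [ 22.   -7.2 115.8] lean 0.1 clr -4.81 tool [1.454e+02 1.059e+02 1.000e-01] F [-1.7  0.7  7.4] T [0.18 0.32 0.06] w 0.101 [ 0.27  0.36 -0.47  1.86  0.19  0.97 -0.59] 13.7833
```

The foot is on the floor: Fz rose from -2.4 to 7.4 N with no further travel. I'll open slowly and back out upward.

```bash
python3 -m handwheel '[{"tx":0,"ty":0,"tz":-0.08,"wx":0,"wy":0,"wz":0,"claw":0},{"tx":0,"ty":0,"tz":-0.1,"wx":0,"wy":0,"wz":0,"claw":0.12},{"tx":0,"ty":0,"tz":-0.1,"wx":0,"wy":0,"wz":0,"claw":0.15},{"tx":0,"ty":0,"tz":-0.1,"wx":0,"wy":0,"wz":0,"claw":0.2},{"tx":0,"ty":0,"tz":-0.1,"wx":0,"wy":0,"wz":0,"claw":0.3},{"tx":0,"ty":0,"tz":-0.1,"wx":0,"wy":0,"wz":0,"claw":0.45},{"tx":0,"ty":0,"tz":-0.1,"wx":0,"wy":0,"wz":0,"claw":0.45},{"tx":0,"ty":0,"tz":-0.1,"wx":0,"wy":0,"wz":0,"claw":0.45}]'
python3 chk.py
```

```text
clock: 14.45
position: [0.5202, -0.0075, 0.1578]
ee_rot: [2.539, 1.848, -0.0]
force: [0.1, 0.0, -0.1]
width: 0.424
W [ 21.1  -7.5 115.9] lean 0.0 clr -4.95 tool [145.5 105.9  -0. ] F [ 0.1  0.  -0.1] T [-0.05 -0.07  0.  ] w 0.424 [ 0.27  0.36 -0.47  1.86  0.19  0.97 -0.59] 14.45
```

Released. Now straight up, then I check.

```bash
python3 -m handwheel '[{"tx":0,"ty":0,"tz":-1.5,"wx":0,"wy":0,"wz":0,"claw":0.45},{"tx":0,"ty":0,"tz":-3.5,"wx":0,"wy":0,"wz":0,"claw":0.45},{"tx":0,"ty":0,"tz":-6,"wx":0,"wy":0,"wz":0,"claw":0.45},{"tx":0,"ty":0,"tz":-9,"wx":0,"wy":0,"wz":0,"claw":0.45},{"tx":0,"ty":0,"tz":-12.5,"wx":0,"wy":0,"wz":0,"claw":0.45},{"tx":0,"ty":0,"tz":-16,"wx":0,"wy":0,"wz":0,"claw":0.45},{"tx":0,"ty":0,"tz":-18,"wx":0,"wy":0,"wz":0,"claw":0.45},{"tx":0,"ty":0,"tz":-18,"wx":0,"wy":0,"wz":0,"claw":0.45},{"tx":0,"ty":0,"tz":-18,"wx":0,"wy":0,"wz":0,"claw":0.45}]'
python3 wr.py w13; python3 - <<'E'
from h import *
K,k1,T=cam("scene"); im,d=vision.get_image("scene"); cv2.imwrite("pics/scene13.png",im); np.savez("scene13.npz",d=d,im=im)
v,u=np.nonzero(d>0); P=unproj(K,k1,T,u,v,d[v,u])*1000
c=np.array([520,-6.8]); a=np.radians(-17.9); B=np.array([[np.cos(a),-np.sin(a)],[np.sin(a),np.cos(a)]])
q=np.c_[(P[:,:2]-c)@B,P[:,2]]; m=(abs(q[:,0])<15)&(abs(q[:,1])<30)&(q[:,2]>55)&(q[:,2]<230); Q=q[m]
print("arm z max",np.percentile(Q[:,2],[95,99,100])); F=Q[(Q[:,2]<180)]
for _ in range(4):
    cc=F.mean(0); n=np.linalg.svd(F-cc)[2][2]; r=(F-cc)@n; F=F[abs(r)<max(2*r.std(),1)]
n*=np.sign(n[0]); print("normal",n.round(3),"tilt deg",np.degrees(n[2]),"yaw err",np.degrees(n[1]))
for z in range(55,180,20):
    b=F[(F[:,2]>=z)&(F[:,2]<z+20)]; print(z,b[:,1].min().round(1),b[:,1].max().round(1))
w=np.load("w13.npz"); K,k1,T=cam("wrist",dict(position=w["pos"],ee_rot=w["rot"])); d=w["d"]; v,u=np.nonzero(d>0); P=unproj(K,k1,T,u,v,d[v,u])*1000; q=np.c_[(P[:,:2]-c)@B,P[:,2]]
for lo,hi in ((180,200),(122,129),(112,124)):
    Q=q[(abs(q[:,0])<15)&(abs(q[:,1])<30)&(q[:,2]>lo)&(q[:,2]<hi)]; print("wrist",lo,len(Q),np.percentile(Q,[2,50,98],axis=0).round(1).tolist() if len(Q) else 0)
E
```

```text
clock: 15.2
position: [0.5206, -0.0071, 0.3387]
ee_rot: [2.538, 1.848, 0.003]
force: [0.1, 0.5, -0.0]
width: 0.45
[ 0.52058619 -0.00710573  0.33874672] [ 0.3   0.22 -0.48  1.58  0.1   1.37 -0.51]
arm z max [188.26779177 191.6259379  192.17496436]
normal [1.    0.006 0.001] tilt deg 0.04505617978889051 yaw err 0.3717807558158599
55 -21.7 22.8
75 -20.1 22.8
95 -21.2 22.6
115 -22.1 22.8
135 -19.8 19.5
155 -11.0 13.0
175 -10.7 12.3
wrist 180 248 [[-3.6, -11.3, 185.2], [1.0, 1.0, 188.5], [5.5, 12.5, 190.0]]
wrist 122 8 [[-2.9, 22.4, 124.1], [1.0, 22.5, 125.7], [4.9, 22.6, 126.5]]
wrist 112 9 [[-3.0, 22.3, 114.0], [0.4, 22.4, 115.4], [5.0, 22.6, 122.7]]
```

View pics/scene13.png

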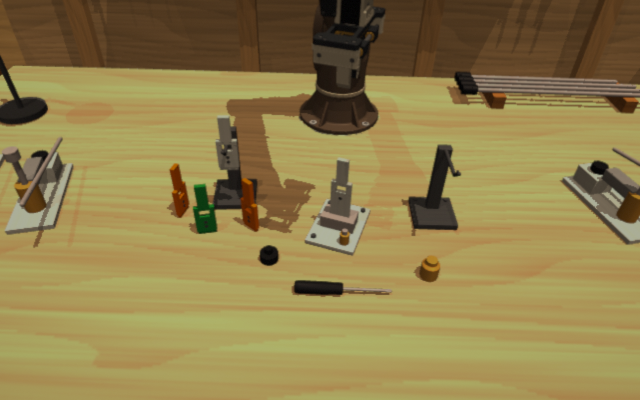

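View pics/w13.png

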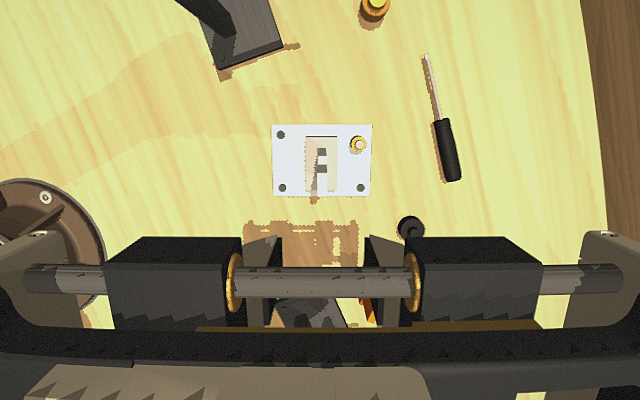

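The arm stands upright in the slot at (342,195). Its top is at about 189 mm as expected, tilt about 0.05°, and the other things sit at the same pixels as at the start.

```bash
python3 -c "
from cell import arm,sensors
print(sensors.observe()['force']); print(arm.sign_off())"
```

```text
[-0.2650074  -0.43087485 -1.11920697]
the job is handed in; nothing more can be done
None
```

The longer arm is off its hook and standing foot down in the jig slot. It is released, and the job was handed in at about 15 s of the 51 s allowed.

I gripped it by the tang, raised it in the window and leaned it 40° while moving out round the bend. Just before the barb the camera showed the bar about 2 mm too high in the window, so I raised the arm and then slid it off along the rise. No contact forces showed in the readings during the slide. It went into the slot without resistance and bottomed at about 10 N.

**Last checks:**
- **Seated and upright:** the arm's top is at 188.5 mm (189 expected when fully home). It is tilted about 0.05° front to back and its yaw is within 0.4° of the slot. The edge readings show no sideways lean.
- **Robot clear:** the gripper is above the arm and touching nothing.
- **Rest of the bench:** the short arm, the look-alikes, the screwdriver, the barrel and the knob look unmoved in the last picture.

**Disagreement:** before insertion, the readings of where the arm sat sideways in the gripper differed by up to about 4–5 mm between cameras and poses. I settled it by comparing foot and slot directly in the scene view just above the mouth.

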